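# Fetch the candle jar from under the display rack with the reacher

### The arm

A 6-joint arm with a two-finger parallel gripper is mounted at the origin on the work surface. World frame = base frame: x ahead of the robot, y to its left, z up, the work surface at z = 0. Lengths are in m, angles in rad, forces in N, time in s.
With the tool pointing down it reaches from about 0.375 to 0.9 m from the base axis. Payload 3.1 kg.
Tool frame: the origin (TCP) lies midway between the tips of the shut fingers; the grasp point (between the pads) lies 19 mm behind it; z points along the fingers, y is the direction in which the jaws open and shut (so a half turn about z gives the same grasp; the last joint's range is limited). The gripper opens to 85 mm and grips with 20 to 120 N. Pads are 22 mm wide; open, the fingers measure 114 mm over their backs; the gripper's body (76 mm by 85 mm) begins 54 mm behind the grasp point. The pads swing forward as they close: fully open they stand 13 mm farther back than shut.
Start: joints at [0.93, 0.527, 1.433, -0, 1.181, -0.178], TCP at [0.278, 0.56, 0.231] pointing down, gripper open.
Joint ranges: [-3.08, 3.08], [-0.75, 2.2], [0.22, 2.44], [-1.43, 4.57], [0, 2.65], [-2.85, 2.85]. Speed limits (rad/s): [2.79, 2.79, 3.14, 3.14, 3.14, 3.14].

### API

Orientations are given as a unit quaternion [x, y, z, w].
In Python, from station import manip gives the robot as it stands.
- The arm moves only by the tool servo_tool, never from a script. Its argument "increments" is a list of rows, each an object with "hand": the closure, from 0 (fully open) to 1 (shut); "travel": the shift along the tool's x, y, z in mm, a list of three; "yaw": the turn about the tool's z in degrees. A call has 1 to 20 rows; each row shifts and turns the commanded pose from where the row before left it, along the tool's axes as they then stand; what a row does not reach is not made up. A row lasts 1/10 s, in which the tool goes at most 50 mm and 8.59 degrees, less where a joint would pass 70% of its speed; a pose out of reach is approached as far as the arm can. A call with a gripper value outside its range is refused whole. The fingers move at their own pace and stop on an object; "newtons" is the grip in N (left out, the last holds). Time passes only in rows, so rows that do not move let the fingers close. It gives the time, the measured TCP pose, the force and the opening at its end, in the units of the state.
- manip.sense(): the state, without advancing time (a new reading comes with each control period).
- manip.snapshot(name): name is "scene" or "top" or "wrist"; returns a dict with "pixels" (400x640x3 uint8, blue, green, red), "fx", "fy", "cx", "cy" (pixels), "D" ([k1, k2, p1, p2, k3] as OpenCV has them; the pictures are not rectified), "R" (3x3) and "t" (3): a world point X has camera coordinates R X + t. Camera axes: x right, y down, z forward; pixel columns grow to the right and rows downward; lengths in m; the calibration is good to about 2 mm. A picture is of the moment at which its call begins. There is no depth.
- manip.sign_off(): hands the job in, once; it reports no verdict.
The state is a dict: "t": time; "q": joint angles; "qd": joint speeds; "tau": joint torques, N m; "tcp_pos": TCP position; "tool_rot": TCP orientation; "force": force on the tool from outside, world axes, zero at the start; "ft_torque": the same for the moment, N m; "finger_gap": opening from 0.0 (shut) to 1.0 (fully open).
Only numpy, scipy, OpenCV 4.12 (cv2) and the standard library are available. Lean on these libraries where they do the work, as an engineer would, in place of code of your own. Each camera call takes 0.05 s, during which the arm holds its last target.

### The job

The amber candle jar has been pushed under the low wire rack: use the hand reacher to get it, squeezing the trigger so that the jaws close on the jar under the rack, and draw it out onto the open counter without touching it with the fingers while it is under there. Then lay the reacher flat on its brown cork mat again, lengthways so that grip and jaws are both over the mat, and set the jar gently down, upright, inside the wooden pricing tray. Do not tip the jar over, and leave the green tin and the other goods where they are.

Things in the scene. Friction and masses are not known exactly. Their poses are not given: they have to be found in the camera images.
- reacher: hand reacher (pick-up tool), 350 mm long, 0.3 kg, lying flat on the cork mat at the start. Origin on its flat underside below the middle of the grip; x along the tool to the jaws, y to the left, z up. Grey base 54 mm wide, 12 mm high under the grip. Mass centre within 40 mm of the origin. A 16 mm tube at z = 22 mm leads to a head (36 mm wide, 30 mm high) at x = 160 to 190 mm.
- grip (a point): where to pinch the reacher, across its y: 46 mm above its origin. Two flat upright faces, x = -40 to 40 mm, z = 26 to 66 mm above the underside: fixed blue one at y = -27 mm, red trigger plate at y = 27 mm when released, so 54 mm wide over both. Top of the grip 68 mm.
- trigger (a joint): travel of the red trigger plate towards the fixed face, m: 0 released, 0.016 fully squeezed. Spring: 8 N at 0, 16 N at full travel. Width over the grip = 54 mm minus the travel. Each jaw turns in by 40 rad per m of travel. Pinched to 50 mm (0.004) the tool is held by the spring alone, jaws still wide; they close on the jar at about 0.009 to 0.012.
- bite (a point): the point midway between the jaws where the middle of the held jar belongs: 246 mm ahead of the reacher's origin on its x axis, 20 mm above its underside. 
- jaw_left: left (+y) jaw, dark steel hook 105 mm long with a slightly inturned black tip, bar 16 mm high at 12 to 28 mm above the reacher's underside. Origin on the underside level below its pivot (178 mm ahead, 12 mm left of the reacher's origin). Tips 112 mm apart when released, jaws 132 mm wide overall; at 0.004 trigger travel about 77 mm and 105 mm.
- jaw_right: right (-y) jaw, mirror image of the left one.
- jar: the wanted candle jar: amber glass, round, 56 mm in diameter and 75 mm tall (its top 14 mm is a steel lid 52 mm wide), 0.15 to 0.3 kg. Origin at the centre of its underside, z up its axis. It starts standing on the counter under the rack.
- tin: green round tin, 56 mm in diameter, 62 mm tall, also under the rack about 150 mm beside the jar; to be left alone. Origin at the centre of its underside.
- rack: low display rack of dark steel with a wire deck, fixed to the counter: 400 mm (its x) by 260 mm (its y), open below the deck, underside of the deck 112 mm above the counter, top 124 mm, corner posts 20 mm square at x = +-190, y = +-120 mm. Origin on the counter below its centre. Its open front is the long -y side, at y = -130 mm. Goods stand on the rear half of the deck.
- mat: brown cork mat of the reacher, 380 mm (its x) by 170 mm (its y), 3 mm thick, fixed on the counter. Origin at the centre of its underside. The reacher starts on it, pointing along the mat's +x.
- tray: square wooden pricing tray, open on top, 170 by 170 mm outside, walls 5 mm thick and 28 mm high, floor 5 mm thick, fixed on the counter. Origin at the centre of its underside. Empty.
- vase: green glass vase, 150 mm tall, standing on the rack's deck; a bystander. Origin at the centre of its underside.
- giftbox: brown carton 100 x 80 x 60 mm, on the rack's deck; a bystander. Origin at the centre of its underside.
- papercarton: white carton 90 x 90 x 70 mm, beyond the tray; a bystander. Origin at the centre of its underside.
Mind the look-alikes: they are no part of the job. What is shaped like the jar but blue is not meant. Of the things shaped like the tray, the wooden one is meant.

How it is judged:
By the outcome, as a careful person would: the job done as asked, in the order asked, and still so for the second after the job is handed in, with the robot touching nothing.
It also fails if it takes over 58 s, if anything falls off the work surface, if the arm or the gripper's body presses on something with over 40 N, if the wrist force passes 120 N, or if a joint passes its speed limit or range.

## Working session

There is one attempt and no reset: what is moved stays moved. The work goes in short steps, Python scripts to look and compute and a tool call to move; the robot and the scene stay as the last step left them, time stands still between calls to the robot, and variables do not carry over. Pictures are saved under pics/ and viewed, and the job is handed in when it is done.

Besides the shell and the picture viewer there is one more tool, called after "Emit:" as name([rows], argument=value, ...), one row to a line, values as JSON. servo_tool: Moves the arm, as the interface text tells. Its arguments: {"type":"object","properties":{"increments":{"type":"array","items":{"type":"object","properties":{"hand":{"type":"number"},"travel":{"type":"array","items":{"type":"number"}},"yaw":{"type":"number"}}}},"newtons":{"type":"number"}},"required":["increments"]}

```bash
ls; mkdir -p pics; python3 - <<'E'
from station import manip
import cv2
print(manip.sense())
for n in ("scene","top","wrist"):
    s=manip.snapshot(n); cv2.imwrite(f"pics/a_{n}.png",s["pixels"]); print(n,s["fx"],s["fy"],s["cx"],s["cy"],s["D"],s["R"],s["t"])
E
```

```text
pics
{'t': 0.0, 'q': array([ 9.30498795e-01,  5.28443416e-01,  1.43389857e+00,  1.86653317e-06,
        1.18141887e+00, -1.78484483e-01]), 'qd': array([ 0.00179925,  0.00016036, -0.00063224, -0.00106246,  0.00043703,
        0.00024908]), 'tau': array([-1.65108704e-04, -4.42366648e+01, -1.78021431e+01, -2.34966792e-04,
        8.41807632e-03, -9.05711772e-06]), 'tcp_pos': array([0.27801071, 0.55896096, 0.2303488 ]), 'tool_rot': array([ 2.28860293e-01,  9.73458674e-01, -9.94171516e-04, -4.32319104e-04]), 'force': array([0.16382302, 0.38814553, 0.11788607]), 'ft_torque': array([0.00065193, 0.00953123, 0.03067081]), 'finger_gap': 0.998420655797924}
scene 441.1922581196417 441.1922581196417 317.28423604968185 200.89367406652988 [-0.03546521  0.          0.          0.          0.        ] [[-0.57537645  0.81788664  0.00183903]
 [ 0.65884872  0.46482456 -0.59148668]
 [-0.48462388 -0.33911586 -0.80631267]] [ 0.27757179 -0.2912761   1.78663596]
top 374.2846754127952 374.2846754127952 327.0382494416784 195.13791964727076 [-0.02839259  0.          0.          0.          0.        ] [[-6.78895583e-04 -9.99999202e-01  1.06547731e-03]
 [-9.92517669e-01  5.43721642e-04 -1.22099882e-01]
 [ 1.22099206e-01 -1.14039812e-03 -9.92517246e-01]] [0.03552631 0.51971357 1.13226755]
wrist 309.2237194995405 309.2237194995405 324.1355917124667 196.42672355117696 [-0.00549274  0.          0.          0.          0.        ] [[ 0.44657369  0.89474628 -0.00101289]
 [ 0.85529671 -0.42655117  0.29414559]
 [ 0.26275363 -0.132224   -0.95576009]] [-0.62457766 -0.03689256  0.38031381]
```

View pics/a_scene.png

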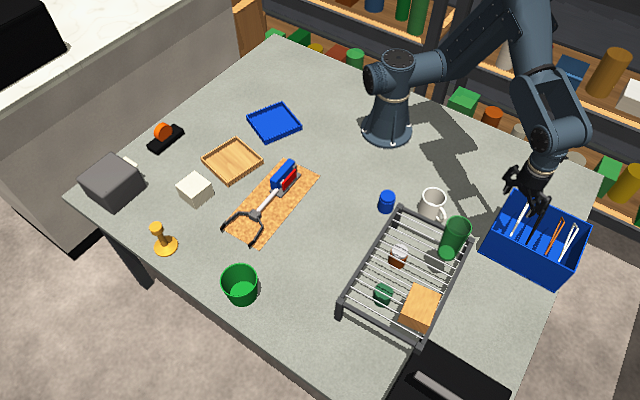

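View pics/a_top.png

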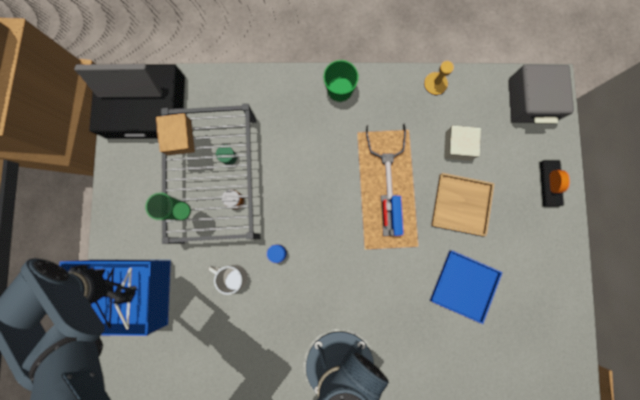

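View pics/a_wrist.png

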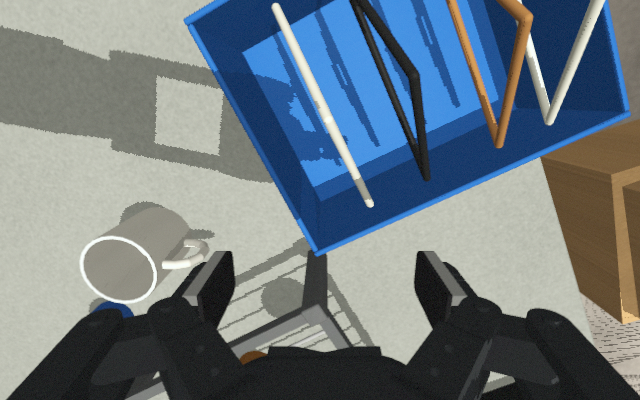

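```bash
cat > h.py <<'E'
import numpy as np, cv2
from station import manip
def K(s): return np.array([[s["fx"],0,s["cx"]],[0,s["fy"],s["cy"]],[0,0,1.]])
def ray(s,uv):
    n=cv2.undistortPoints(np.array([[uv]],float),K(s),np.array(s["D"]))[0,0]
    R=np.array(s["R"]);t=np.array(s["t"])
    return -R.T@t, R.T@np.array([n[0],n[1],1.])
def onz(s,uv,z):
    c,d=ray(s,uv); return c+d*(z-c[2])/d[2]
def proj(s,X):
    return cv2.projectPoints(np.array(X,float).reshape(-1,3),cv2.Rodrigues(np.array(s["R"]))[0],np.array(s["t"]),K(s),np.array(s["D"]))[0].reshape(-1,2)
def tri(s1,p1,s2,p2):
    c1,d1=ray(s1,p1);c2,d2=ray(s2,p2);d1/=np.linalg.norm(d1);d2/=np.linalg.norm(d2)
    a=np.linalg.lstsq(np.c_[d1,-d2],c2-c1,rcond=None)[0]
    A=c1+a[0]*d1;B=c2+a[1]*d2
    return (A+B)/2,np.linalg.norm(A-B)
def crop(s,u0,u1,v0,v1,k,name):
    im=cv2.resize(s["pixels"][v0:v1,u0:u1],None,fx=k,fy=k,interpolation=cv2.INTER_CUBIC); cv2.imwrite("pics/"+name,im)
E
python3 - <<'E'
from h import *
s=manip.snapshot("top"); crop(s,150,270,95,255,3.7,"b_rack.png") ; crop(s,340,510,115,255,4,"b_mat.png")
s=manip.snapshot("scene"); crop(s,330,480,190,350,3.7,"b_rack2.png")
E
```

```text
(no output)
```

View pics/b_rack.png

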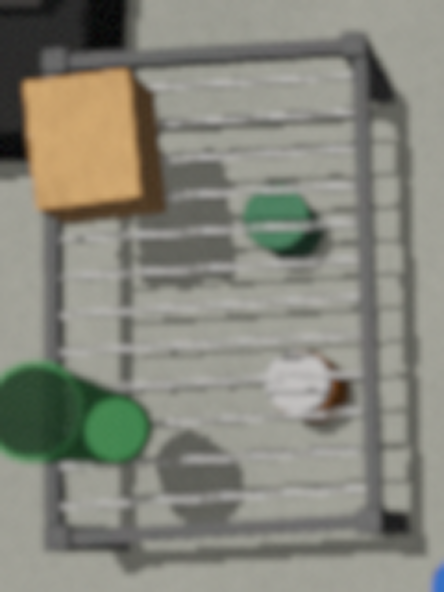

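View pics/b_mat.png

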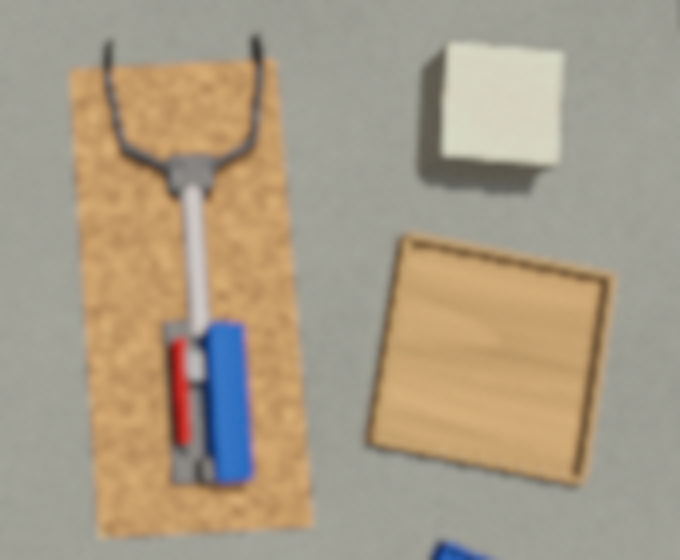

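View pics/b_rack2.png

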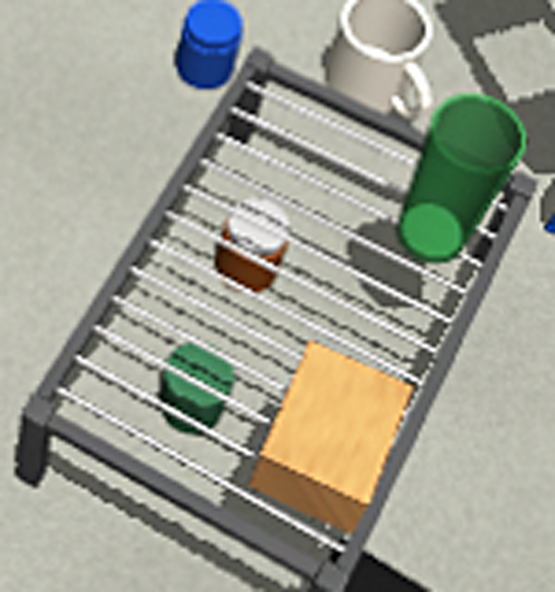

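```bash
python3 - <<'E'
from h import *
np.set_printoptions(precision=4,suppress=True)
T=manip.snapshot("top");S=manip.snapshot("scene")
a=lambda p,z:onz(T,(p[0]/3.7+150,p[1]/3.7+95),z)
b=lambda p,z:onz(T,(p[0]/4+340,p[1]/4+115),z)
print("rack");P=[a(p,.124) for p in [(368,35),(385,525),(45,548),(42,50)]]
for p in P:print(p)
print("c",np.mean(P,0),[np.linalg.norm(P[i]-P[(i+1)%4]) for i in range(4)])
print("jar",a((302,388),.075),onz(S,(400.3,250),.075),tri(T,(231.6,199.9),S,(400.3,250)))
print("tin",a((281,220),.062),onz(S,(330+197/3.7,190+370/3.7),.062))
print("mat");P=[b(p,.003) for p in [(70,68),(277,58),(313,524),(98,538)]]
for p in P:print(p)
print("c",np.mean(P,0),[np.linalg.norm(P[i]-P[(i+1)%4]) for i in range(4)])
print("reacher tips",b((108,44),.024),b((257,40),.024),"head",b((190,157),.033),b((191,194),.033))
print("blue top",[b(p,.071) for p in [(208,323),(243,322),(252,480),(214,484)]])
print("red top",[b(p,.071) for p in [(171,340),(186,340),(189,443),(175,444)]])
print("tray");P=[b(p,.028) for p in [(403,233),(614,272),(580,486),(368,445)]]
for p in P:print(p)
print("c",np.mean(P,0),[np.linalg.norm(P[i]-P[(i+1)%4]) for i in range(4)])
print("bluejar",onz(T,(277,253),.075),"mug",onz(T,(229,278),.09))
def m(im,lo,hi,u0,u1,v0,v1):
    h=cv2.cvtColor(im,cv2.COLOR_BGR2HSV); k=cv2.inRange(h,lo,hi); z=np.zeros_like(k); z[v0:v1,u0:u1]=k[v0:v1,u0:u1]; 
    ys,xs=np.nonzero(z); return z,xs,ys
z,xs,ys=m(T["pixels"],(100,120,60),(130,255,255),370,420,180,245)
print(len(xs),xs.min(),xs.max(),ys.min(),ys.max(),cv2.minAreaRect(np.c_[xs,ys].astype(np.float32)))
z,xs,ys=m(T["pixels"],(0,130,60),(6,255,255),370,420,180,245)
print(len(xs),xs.min(),xs.max(),ys.min(),ys.max(),cv2.minAreaRect(np.c_[xs,ys].astype(np.float32)))
E
```

```text
rack
[0.7788 0.2646 0.124 ]
[0.3896 0.2417 0.124 ]
[0.3717 0.5025 0.124 ]
[0.7676 0.5266 0.124 ]
c [0.5769 0.3839 0.124 ] [np.float64(0.3898689817032122), np.float64(0.2614428372743429), np.float64(0.3965839166820254), np.float64(0.2622577232773627)]
jar [0.5003 0.321  0.075 ] [0.5066 0.3321 0.075 ] (array([0.5002, 0.3274, 0.0612]), np.float64(0.006320572492923612))
tin [0.6423 0.3462 0.062 ] [0.6477 0.3547 0.062 ]
mat
[ 0.7305 -0.0642  0.003 ]
[ 0.7392 -0.2335  0.003 ]
[ 0.3621 -0.2514  0.003 ]
[ 0.3515 -0.0821  0.003 ]
c [ 0.5458 -0.1578  0.003 ] [np.float64(0.16948684944857625), np.float64(0.3775167275852371), np.float64(0.16958004639606702), np.float64(0.37945176358593635)]
reacher tips [ 0.7441 -0.0932  0.024 ] [ 0.7476 -0.213   0.024 ] head [ 0.6494 -0.1555  0.033 ] [ 0.6197 -0.1557  0.033 ]
blue top [array([ 0.513 , -0.1601,  0.071 ]), array([ 0.5137, -0.1865,  0.071 ]), array([ 0.3955, -0.1903,  0.071 ]), array([ 0.3926, -0.162 ,  0.071 ])]
red top [array([ 0.5001, -0.132 ,  0.071 ]), array([ 0.5001, -0.1433,  0.071 ]), array([ 0.423, -0.144,  0.071]), array([ 0.4222, -0.1335,  0.071 ])]
tray
[ 0.5895 -0.3234  0.028 ]
[ 0.5585 -0.4896  0.028 ]
[ 0.3909 -0.4539  0.028 ]
[ 0.4229 -0.2898  0.028 ]
c [ 0.4905 -0.3892  0.028 ] [np.float64(0.16912814439039364), np.float64(0.1713546132621434), np.float64(0.16714358607418578), np.float64(0.16994085812427784)]
bluejar [0.343  0.1825 0.075 ] mug [0.272  0.3182 0.09  ]
360 391 402 196 234 ((395.9690246582031, 215.03541564941406), (38.381465911865234, 9.911330223083496), 86.18592071533203)
92 382 387 200 225 ((384.29656982421875, 212.55862426757812), (25.079736709594727, 3.8200924396514893), 85.2363510131836)
```

Candidates: for the jar, the amber one with a steel lid under the rack at top px (232,200), or the blue one in the open at (277,254). I choose the amber one, which the close crop confirms. For the tray, the wooden one at (463,205) or the blue one at (466,287); I choose the wooden one. I'll move over the reacher now.

Emit:
servo_tool([
  {"hand":0,"travel":[0,0,-45],"yaw":0},
  {"hand":0,"travel":[0,0,-45],"yaw":0},
  {"hand":0,"travel":[-30,-35,0],"yaw":0},
  {"hand":0,"travel":[-30,-35,0],"yaw":0},
  {"hand":0,"travel":[-30,-35,0],"yaw":0},
  {"hand":0,"travel":[-30,-35,0],"yaw":0},
  {"hand":0,"travel":[-30,-35,0],"yaw":0},
  {"hand":0,"travel":[-30,-35,0],"yaw":0},
  {"hand":0,"travel":[-30,-35,0],"yaw":0},
  {"hand":0,"travel":[-30,-35,0],"yaw":0},
  {"hand":0,"travel":[-30,-35,0],"yaw":0},
  {"hand":0,"travel":[-30,-35,0],"yaw":0},
  {"hand":0,"travel":[-30,-35,0],"yaw":0},
  {"hand":0,"travel":[-30,-35,0],"yaw":0},
  {"hand":0,"travel":[-30,-35,0],"yaw":0},
  {"hand":0,"travel":[-30,-35,0],"yaw":0},
  {"hand":0,"travel":[-28,-30,0],"yaw":0},
  {"hand":0,"travel":[-20,-20,0],"yaw":0},
])

```text
t: 2.15
tcp_pos: [0.4574, -0.1354, 0.3215]
tool_rot: [0.23, 0.973, -0.0, 0.001]
force: [1.1, 0.7, 0.2]
finger_gap: 1.003
```

Emit:
servo_tool([
  {"hand":0,"travel":[0,0,0],"yaw":8.5},
  {"hand":0,"travel":[0,0,0],"yaw":8.5},
  {"hand":0,"travel":[0,0,0],"yaw":8.5},
  {"hand":0,"travel":[0,0,0],"yaw":8.5},
  {"hand":0,"travel":[0,0,0],"yaw":8.5},
  {"hand":0,"travel":[0,0,0],"yaw":8.5},
  {"hand":0,"travel":[0,0,0],"yaw":8.5},
  {"hand":0,"travel":[0,0,0],"yaw":8.5},
  {"hand":0,"travel":[0,0,0],"yaw":8.5},
  {"hand":0,"travel":[0,0,0],"yaw":8.5},
  {"hand":0,"travel":[0,0,0],"yaw":8.5},
  {"hand":0,"travel":[0,0,0],"yaw":8.5},
  {"hand":0,"travel":[0,0,0],"yaw":8.5},
  {"hand":0,"travel":[0,0,0],"yaw":8.5},
  {"hand":0,"travel":[0,0,0],"yaw":8.5},
  {"hand":0,"travel":[0,0,0],"yaw":8.5},
  {"hand":0,"travel":[0,0,0],"yaw":8.5},
  {"hand":0,"travel":[0,0,0],"yaw":7},
])

```text
t: 3.95
tcp_pos: [0.4567, -0.1324, 0.3214]
tool_rot: [1.0, 0.015, 0.0, 0.0]
force: [0.2, -0.3, -0.4]
finger_gap: 1.0
```

```bash
cat >> h.py <<'E'
from scipy.spatial.transform import Rotation as Ro
def st():
    s=manip.sense(); R=Ro.from_quat(s["tool_rot"]).as_matrix()
    print("t %.2f"%s["t"],"tcp",np.round(s["tcp_pos"],4),"xang %.2f"%np.degrees(np.arctan2(R[1,0],R[0,0])),"z",np.round(R[:,2],4),"F",np.round(s["force"],1),"gap %.3f"%s["finger_gap"],"q",np.round(s["q"],2))
    return s,R
E
python3 - <<'E'
from h import *
st(); s=manip.snapshot("wrist"); cv2.imwrite("pics/c_wrist.png",s["pixels"])
print(proj(s,[[.46,-.1605,.071]]))
E
```

```text
t 3.95 tcp [ 0.4567 -0.1324  0.3214] xang 1.73 z [ 1.e-04 -1.e-04 -1.e+00] F [ 0.2 -0.3 -0.4] gap 1.000 q [-0.52  0.22  1.67 -0.    1.25  1.02]
[[346.8907282  160.19385657]]
```

View pics/c_wrist.png

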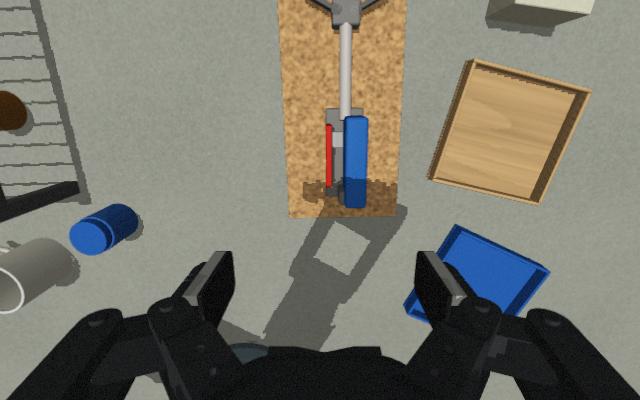

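```bash
python3 - <<'E'
from h import *
np.set_printoptions(precision=4,suppress=True)
s=manip.snapshot("wrist")
crop(s,270,430,0,220,2.7,"c_crop.png")
h=cv2.cvtColor(s["pixels"],cv2.COLOR_BGR2HSV)
def box(lo,hi,u0,u1,v0,v1,z):
    k=cv2.inRange(h,lo,hi)[v0:v1,u0:u1]; ys,xs=np.nonzero(k); r=cv2.boxPoints(cv2.minAreaRect(np.c_[xs+u0,ys+v0].astype(np.float32)))
    print(len(xs)); 
    for p in r: print(p,onz(s,p,z))
box((100,120,60),(130,255,255),320,385,90,230,.071)
box((0,130,60),(6,255,255),310,345,90,230,.071)
E
```

```text
2112
[343. 115.] [ 0.516 -0.153  0.071]
[367. 115.] [ 0.5168 -0.1826  0.071 ]
[367. 207.] [ 0.3971 -0.1906  0.071 ]
[343. 207.] [ 0.3962 -0.1583  0.071 ]
375
[326. 124.] [ 0.5046 -0.1324  0.071 ]
[331. 124.] [ 0.5048 -0.1386  0.071 ]
[331. 186.] [ 0.425  -0.1412  0.071 ]
[326. 186.] [ 0.4249 -0.1346  0.071 ]
```

View pics/c_crop.png

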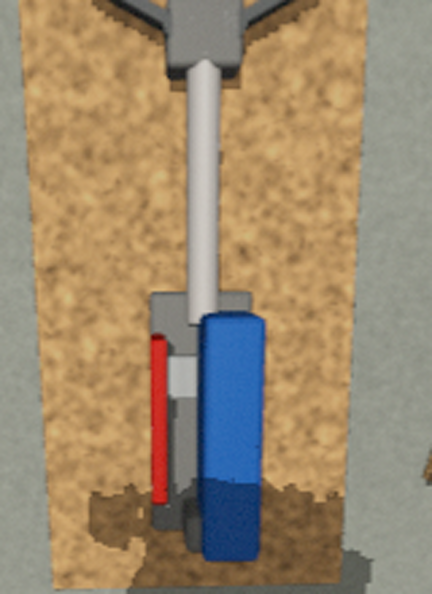

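Emit:
servo_tool([
  {"hand":0,"travel":[5.5,27.5,0]},
  {"hand":0,"travel":[0,0,45]},
  {"hand":0,"travel":[0,0,45]},
  {"hand":0,"travel":[0,0,45]},
  {"hand":0,"travel":[0,0,45]},
  {"hand":0,"travel":[0,0,30]},
  {"hand":0,"travel":[0,0,0]},
  {"hand":0,"travel":[0,0,0]},
])

```text
schema error: expected keys hand, travel, yaw
```

```bash
python3 - <<'E'
from h import *
np.set_printoptions(precision=4,suppress=True)
st(); s=manip.snapshot("wrist"); cv2.imwrite("pics/d_wrist.png",s["pixels"])
h=cv2.cvtColor(s["pixels"],cv2.COLOR_BGR2HSV)
def box(lo,hi,u0,u1,v0,v1,z):
    k=cv2.inRange(h,lo,hi)[v0:v1,u0:u1]; ys,xs=np.nonzero(k); r=cv2.boxPoints(cv2.minAreaRect(np.c_[xs+u0,ys+v0].astype(np.float32)))
    print(len(xs)); 
    for p in r: print(p,onz(s,p,z))
box((100,120,60),(130,255,255),310,400,90,330,.071)
box((0,130,60),(6,255,255),270,330,90,330,.071)
E
```

```text
t 4.05 tcp [ 0.4567 -0.1324  0.3214] xang 2.05 z [ 0.0001 -0.0001 -1.    ] F [-0.3  0.   0.1] gap 1.000 q [-0.52  0.22  1.67 -0.    1.25  1.02]
2110
[341.4202 206.8728] [ 0.3966 -0.1567  0.071 ]
[343.9584 115.4989] [ 0.5156 -0.1537  0.071 ]
[367.7455 116.1596] [ 0.5159 -0.1831  0.071 ]
[365.2074 207.5335] [ 0.3967 -0.1888  0.071 ]
250
[326. 124.] [ 0.5046 -0.132   0.071 ]
[329. 124.] [ 0.5048 -0.1357  0.071 ]
[329. 186.] [ 0.425  -0.1388  0.071 ]
[326. 186.] [ 0.4249 -0.1349  0.071 ]
```

View pics/d_wrist.png

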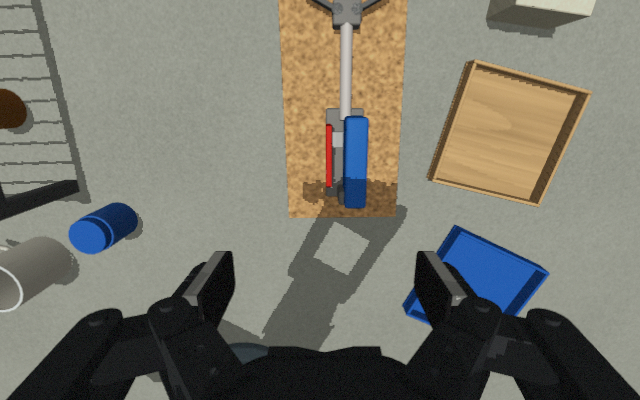

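Emit:
servo_tool([
  {"hand":0,"travel":[5.5,27.5,0],"yaw":0},
  {"hand":0,"travel":[0,0,45],"yaw":0},
  {"hand":0,"travel":[0,0,45],"yaw":0},
  {"hand":0,"travel":[0,0,45],"yaw":0},
  {"hand":0,"travel":[0,0,45],"yaw":0},
  {"hand":0,"travel":[0,0,30],"yaw":0},
  {"hand":0,"travel":[0,0,0],"yaw":0},
  {"hand":0,"travel":[0,0,0],"yaw":0},
])

```text
t: 4.9
tcp_pos: [0.4636, -0.1599, 0.1115]
tool_rot: [1.0, 0.018, -0.0, -0.0]
force: [0.2, -0.1, 0.5]
finger_gap: 0.999
```

```bash
python3 - <<'E'
from h import *
np.set_printoptions(precision=4,suppress=True)
st(); s=manip.snapshot("wrist"); cv2.imwrite("pics/e_wrist.png",s["pixels"])
h=cv2.cvtColor(s["pixels"],cv2.COLOR_BGR2HSV)
def box(lo,hi,u0,u1,v0,v1,z):
    k=cv2.inRange(h,lo,hi)[v0:v1,u0:u1]; ys,xs=np.nonzero(k); r=cv2.boxPoints(cv2.minAreaRect(np.c_[xs+u0,ys+v0].astype(np.float32)))
    print(len(xs)); 
    for p in r: print(p,onz(s,p,z))
box((100,120,60),(130,255,255),310,400,0,330,.071)
box((0,130,60),(6,255,255),260,330,0,330,.071)
E
```

```text
t 4.90 tcp [ 0.4636 -0.1599  0.1115] xang 2.12 z [-0.0004  0.0002 -1.    ] F [ 0.2 -0.1  0.5] gap 0.999 q [-0.56  0.54  1.87 -0.    0.72  0.97]
7631
[323. 135.] [ 0.5194 -0.1563  0.071 ]
[369. 135.] [ 0.5203 -0.1832  0.071 ]
[369. 313.] [ 0.3971 -0.193   0.071 ]
[323. 313.] [ 0.3959 -0.1606  0.071 ]
1819
[281.2329 151.3824] [ 0.5089 -0.1318  0.071 ]
[298.6639 150.8982] [ 0.5095 -0.1422  0.071 ]
[302.1342 275.8296] [ 0.4252 -0.1455  0.071 ]
[284.7032 276.3138] [ 0.4243 -0.1337  0.071 ]
```

View pics/e_wrist.png

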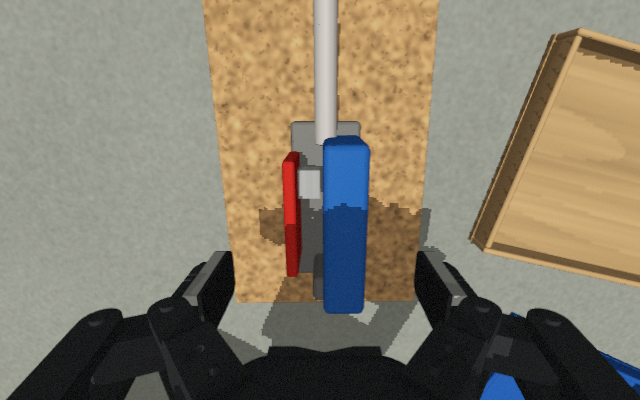

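Emit:
servo_tool([
  {"hand":0,"travel":[1,0,40],"yaw":0},
  {"hand":0,"travel":[0,0,30],"yaw":0},
  {"hand":0,"travel":[0,0,15.5],"yaw":0},
  {"hand":0,"travel":[0,0,0],"yaw":0},
  {"hand":0.3,"travel":[0,0,0],"yaw":0},
  {"hand":0.38,"travel":[0,0,0],"yaw":0},
  {"hand":0.41,"travel":[0,0,0],"yaw":0},
  {"hand":0.41,"travel":[0,0,0],"yaw":0},
  {"hand":0.41,"travel":[0,0,0],"yaw":0},
  {"hand":0.41,"travel":[0,0,0],"yaw":0},
], newtons=40)

```text
t: 5.95
tcp_pos: [0.4659, -0.1617, 0.0282]
tool_rot: [1.0, 0.019, 0.002, 0.002]
force: [-3.4, -5.1, 8.6]
finger_gap: 0.591
```

```bash
python3 - <<'E'
from h import *
st(); s=manip.snapshot("wrist"); cv2.imwrite("pics/f_wrist.png",s["pixels"])
s=manip.snapshot("top"); crop(s,340,430,115,255,4,"f_top.png")
E
```

```text
t 5.95 tcp [ 0.4659 -0.1617  0.0282] xang 2.12 z [ 0.0045 -0.0042 -1.    ] F [-3.4 -5.1  8.6] gap 0.591 q [-0.56  0.71  1.91 -0.    0.52  0.98]
```

View pics/f_wrist.png

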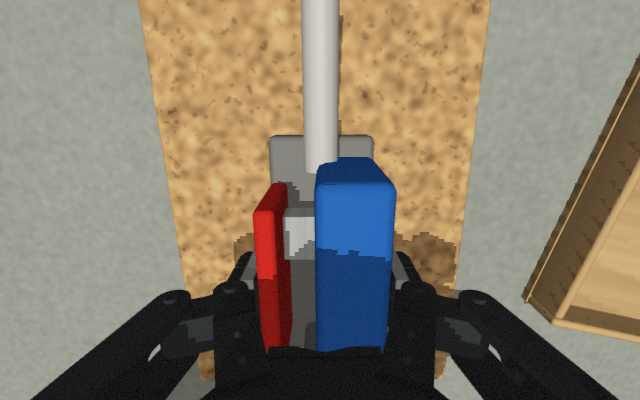

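View pics/f_top.png

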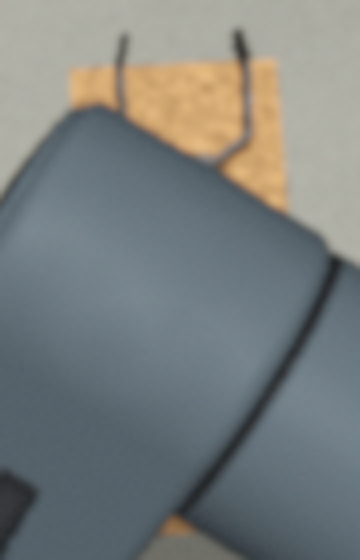

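Emit:
servo_tool([
  {"hand":0.42,"travel":[0,0,-3],"yaw":0},
  {"hand":0.42,"travel":[0,0,-10],"yaw":0},
  {"hand":0.42,"travel":[0,0,-20],"yaw":0},
  {"hand":0.42,"travel":[0,0,-20],"yaw":0},
  {"hand":0.42,"travel":[0,0,0],"yaw":0},
  {"hand":0.42,"travel":[0,0,0],"yaw":0},
], newtons=40)

```text
t: 6.65
tcp_pos: [0.4643, -0.1595, 0.0793]
tool_rot: [1.0, 0.018, 0.0, 0.0]
force: [0.1, 0.5, -3.2]
finger_gap: 0.579
```

```bash
python3 - <<'E'
from h import *
st(); s=manip.snapshot("scene"); crop(s,200,360,120,280,3.7,"g_scene.png")
s=manip.snapshot("top"); crop(s,340,430,115,255,4,"g_top.png")
E
```

```text
t 6.65 tcp [ 0.4643 -0.1595  0.0793] xang 2.05 z [ 8.e-04 -4.e-04 -1.e+00] F [ 0.1  0.5 -3.2] gap 0.579 q [-0.56  0.6   1.89  0.    0.64  0.98]
```

View pics/g_scene.png

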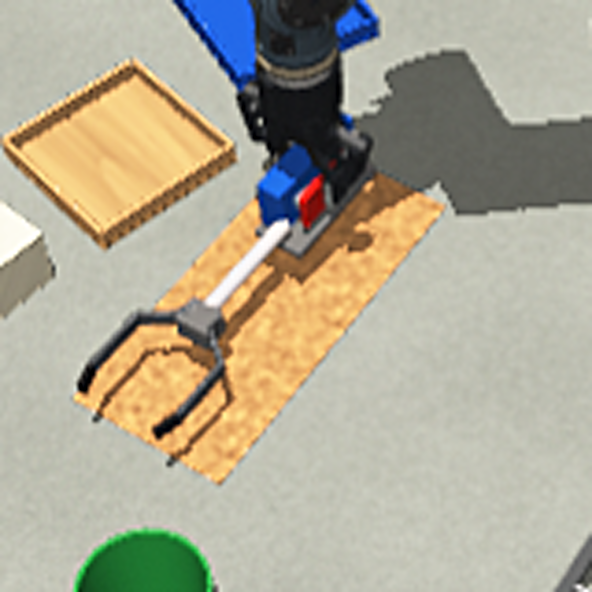

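View pics/g_top.png

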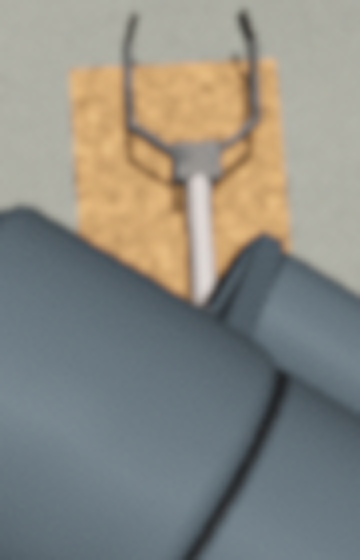

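```bash
python3 - <<'E'
from h import *
np.set_printoptions(precision=4,suppress=True)
T=manip.snapshot("top");S=manip.snapshot("scene")
t=lambda p:(340+p[0]/4,115+p[1]/4); q=lambda p:(200+p[0]/3.7,120+p[1]/3.7)
print("left tip",tri(T,t((133,14)),S,q((160,432))))
print("right tip",tri(T,t((242,14)),S,q((83,386))))
print("head front-top L",tri(T,t((174,146)),S,q((217,332))))
print("rack/mat in scene")
for p in [(72,400),(221,484)]: print(onz(S,q(p),.003))
print("tray in scene",[onz(S,q(p),.028) for p in [(133,60),(236,147),(107,238),(4,143)]])
crop(S,330,480,190,350,3.7,"g_rack2.png")
E
```

```text
left tip (array([ 0.7509, -0.1039,  0.0714]), np.float64(0.008246165619421302))
right tip (array([ 0.7526, -0.1899,  0.0692]), np.float64(0.005256052290350566))
head front-top L (array([ 0.6445, -0.1307,  0.0761]), np.float64(0.012728348028318948))
rack/mat in scene
[ 0.7434 -0.2238  0.003 ]
[ 0.7326 -0.0552  0.003 ]
tray in scene [array([ 0.3991, -0.4477,  0.028 ]), array([ 0.4315, -0.2808,  0.028 ]), array([ 0.5948, -0.3086,  0.028 ]), array([ 0.563 , -0.4772,  0.028 ])]
```

Emit:
servo_tool([
  {"hand":0.42,"travel":[0,0,0],"yaw":-3},
  {"hand":0.42,"travel":[0,0,0],"yaw":-6},
  {"hand":0.42,"travel":[0,0,0],"yaw":-7},
  {"hand":0.42,"travel":[0,0,0],"yaw":-7},
  {"hand":0.42,"travel":[0,0,0],"yaw":-7},
  {"hand":0.42,"travel":[0,0,0],"yaw":-7},
  {"hand":0.42,"travel":[0,0,0],"yaw":-7},
  {"hand":0.42,"travel":[0,0,0],"yaw":-7},
  {"hand":0.42,"travel":[0,0,0],"yaw":-7},
  {"hand":0.42,"travel":[0,0,0],"yaw":-7},
  {"hand":0.42,"travel":[0,0,0],"yaw":-7},
  {"hand":0.42,"travel":[0,0,0],"yaw":-7},
  {"hand":0.42,"travel":[0,0,0],"yaw":-7},
  {"hand":0.42,"travel":[0,0,0],"yaw":-4},
  {"hand":0.42,"travel":[0,0,0],"yaw":-1.4},
  {"hand":0.42,"travel":[10,8,0],"yaw":0},
  {"hand":0.42,"travel":[25,20,0],"yaw":0},
  {"hand":0.42,"travel":[25,20,0],"yaw":0},
  {"hand":0.42,"travel":[16,12,0],"yaw":0},
  {"hand":0.42,"travel":[5.5,4,0],"yaw":0},
], newtons=40)

```text
t: 8.85
tcp_pos: [0.5244, -0.0721, 0.0786]
tool_rot: [0.685, 0.729, 0.0, 0.0]
force: [0.2, -0.2, -3.3]
finger_gap: 0.578
```

Emit:
servo_tool([
  {"hand":0.42,"travel":[0,0,0],"yaw":0},
  {"hand":0.42,"travel":[0,0,0],"yaw":0},
])

```text
t: 9.05
tcp_pos: [0.5227, -0.0745, 0.0786]
tool_rot: [0.686, 0.728, -0.0, -0.0]
force: [-0.5, -0.3, -2.7]
finger_gap: 0.58
```

```bash
python3 - <<'E'
from h import *
st(); s=manip.snapshot("scene"); cv2.imwrite("pics/i_scene.png",s["pixels"])
s=manip.snapshot("top"); crop(s,150,350,95,255,3.9,"i_top.png")
s=manip.snapshot("wrist"); cv2.imwrite("pics/i_wrist.png",s["pixels"])
E
```

```text
t 9.05 tcp [ 0.5227 -0.0745  0.0786] xang 93.44 z [-1.e-03  1.e-04 -1.e+00] F [-0.5 -0.3 -2.7] gap 0.580 q [-0.35  0.64  1.8  -0.    0.71 -0.41]
```

View pics/i_scene.png

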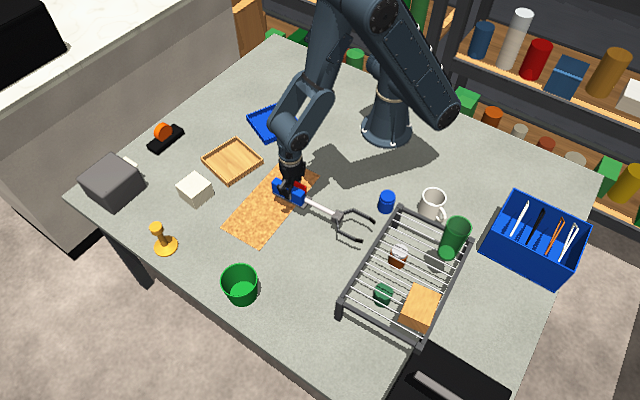

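View pics/i_top.png

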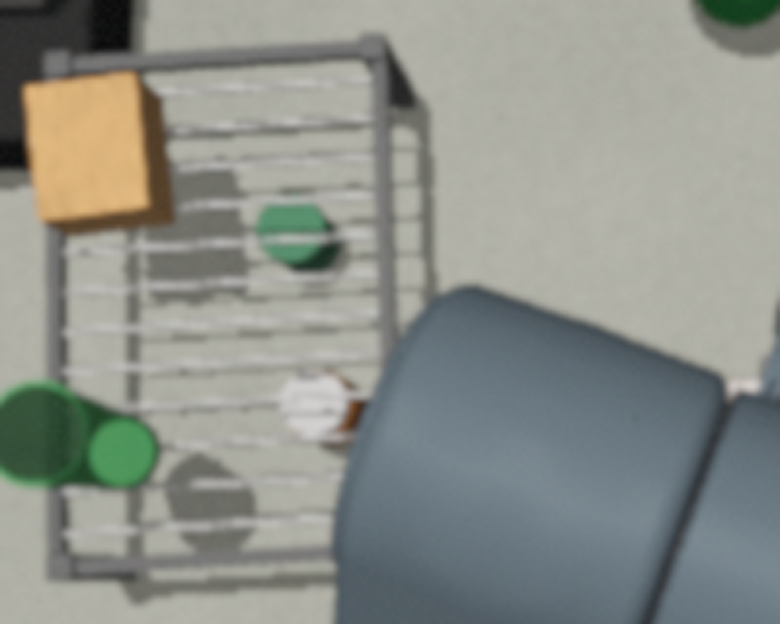

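View pics/i_wrist.png

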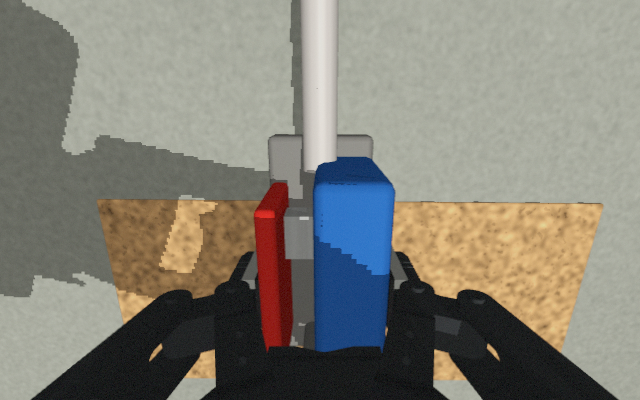

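Emit:
servo_tool([
  {"hand":0.42,"travel":[0,0,15],"yaw":0},
  {"hand":0.42,"travel":[0,0,20],"yaw":0},
  {"hand":0.42,"travel":[0,0,10],"yaw":0},
  {"hand":0.42,"travel":[0,0,0],"yaw":0},
])

```text
t: 9.6
tcp_pos: [0.522, -0.0747, 0.0326]
tool_rot: [0.686, 0.728, -0.001, -0.002]
force: [0.3, -0.1, -3.1]
finger_gap: 0.579
```

```bash
python3 - <<'E'
from h import *
st(); s=manip.snapshot("scene"); crop(s,300,460,170,290,5,"j_scene.png")
E
```

```text
t 9.60 tcp [ 0.522  -0.0747  0.0326] xang 93.37 z [-0.0032  0.0011 -1.    ] F [ 0.3 -0.1 -3.1] gap 0.579 q [-0.35  0.72  1.82 -0.    0.61 -0.41]
```

View pics/j_scene.png

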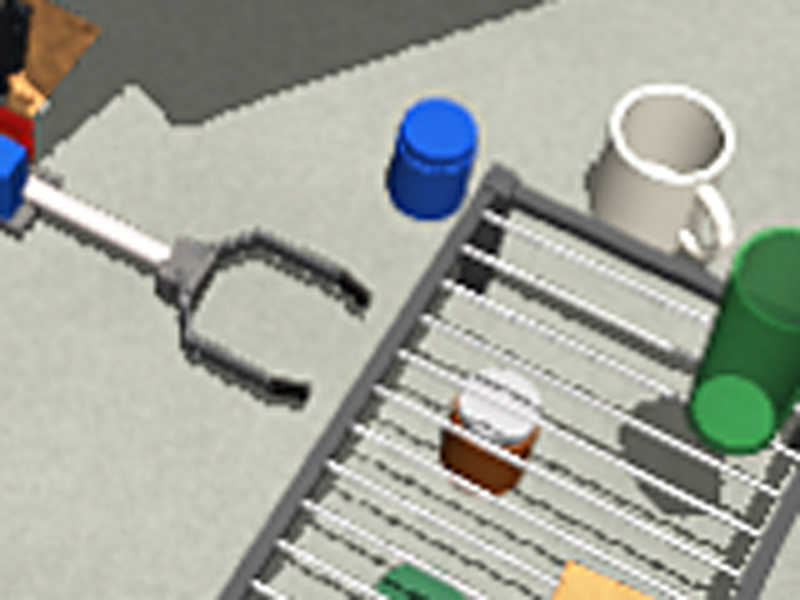

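```bash
python3 - <<'E'
from h import *
np.set_printoptions(precision=4,suppress=True)
S=manip.snapshot("scene"); q=lambda p,z:onz(S,(300+p[0]/5,170+p[1]/5),z)
L=q((364,296),.027);R=q((306,390),.027);print("tips",L,R,np.linalg.norm(L-R),(L+R)/2,"head top",q((190,258),.037),"tube",q((40,192),.037))
print("jar lid",q((500,404),.075))
th=np.radians(93.4);u=np.array([np.cos(th),np.sin(th)]);n=np.array([u[1],-u[0]])
tcp=np.array([.522,-.0747])
print("expected tip mid",tcp+u*.283,"bite",tcp+u*.246,"jar",)
for j in ([.500,.321],q((500,404),.075)[:2]-((L+R)/2)[:2]+tcp+u*.283): print(j,(j-tcp)@u-.246,(j-tcp)@n)
# predicted jar outline in scene
b=[.500,.321]
for z in (0,.075):
  print(z,(proj(S,[[b[0],b[1],z],[.506,.331,z]])-[300,170])*5)
print("rack front corner scene",q((497,175),.124))
E
```

```text
tips [0.4607 0.211  0.027 ] [0.5444 0.2174 0.027 ] 0.08395225191112118 [0.5026 0.2142 0.027 ] head top [0.508  0.1027 0.037 ] tube [ 0.522 -0.011  0.037]
jar lid [0.5097 0.3327 0.075 ]
expected tip mid [0.5052 0.2078] bite [0.5074 0.1709] jar
[0.5, 0.321] 0.15030824012810506 0.0015062558096851678
[0.5123 0.3263] 0.15490380538769621 0.014102964158048657
0 [[473.6769 441.9002]
 [482.6216 456.3864]]
0.075 [[490.9785 383.5195]
 [500.4014 398.3882]]
rack front corner scene [0.3919 0.2572 0.124 ]
```

```bash
python3 - <<'E'
from h import *
np.set_printoptions(precision=4,suppress=True)
W=manip.snapshot("wrist"); _,R=st()
im=W["pixels"].astype(int)
tcp=manip.sense()["tcp_pos"]
pts=[]
for v in (3,30,60,90,120):
    row=im[v,280:360].mean(1); k=np.nonzero(row>195)[0]+280
    # silhouettes of the tube
    g=np.abs(np.diff(im[v,290:350].sum(1))); e=np.nonzero(g>60)[0]+290
    p=onz(W,((k.min()+k.max())/2,v),.029+.004); pts.append(p); d=R.T@(p-tcp)
    print(v,k.min(),k.max(),e,p,"tool",d*1000)
pts=np.array(pts);d=pts[0]-pts[-1];print(np.degrees(np.arctan2(d[1],d[0])))
crop(W,240,400,0,200,4,"k.png")
E
```

```text
t 9.75 tcp [ 0.5236 -0.0749  0.0343] xang 93.41 z [ 0.0008 -0.0003 -1.    ] F [ 0.7 -0.4 -3. ] gap 0.584 q [-0.35  0.72  1.82 -0.    0.61 -0.41]
3 309 331 [295 300] [0.5145 0.0393 0.033 ] tool [114.5     -2.2825   1.2417]
30 309 331 [294 300 301] [0.5151 0.0293 0.033 ] tool [104.5345  -2.334    1.2453]
60 310 331 [296 301] [0.5159 0.0178 0.033 ] tool [92.9258 -2.1794  1.2496]
90 311 331 [295 302] [0.5168 0.0056 0.033 ] tool [80.7067 -2.0166  1.2541]
120 311 330 [297 302 303] [ 0.5173 -0.0073  0.033 ] tool [67.8243 -2.2985  1.2585]
93.3932525153227
```

View pics/k.png

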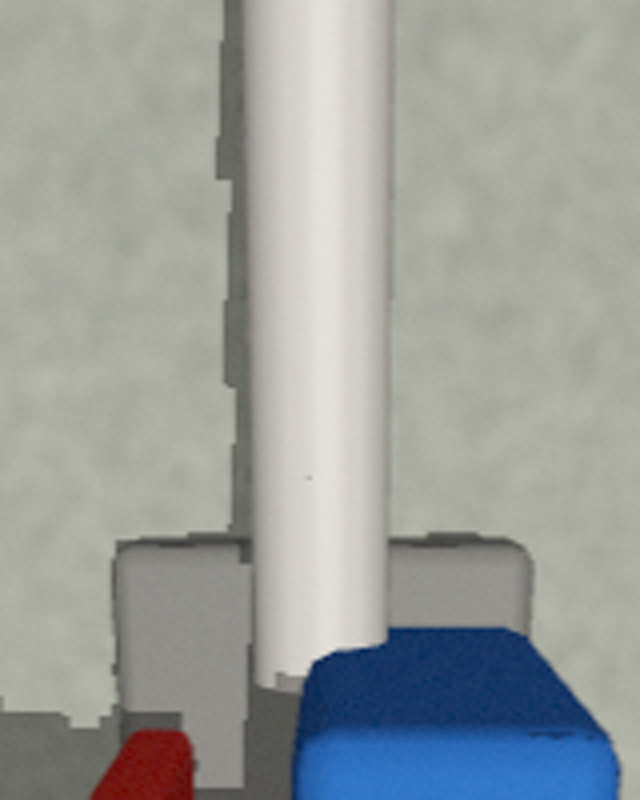

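```bash
python3 - <<'E'
from h import *
np.set_printoptions(precision=4,suppress=True)
T=manip.snapshot("top")
L=onz(T,(373.25,118.5),.078);R=onz(T,(400.5,118.5),.078);print((L+R)/2,L-R)
a=np.radians(2.05);print("exp",.4643+.283*np.cos(a),-.1575+.283*np.sin(a))
# lid & tin mask in top
im=T["pixels"];h=cv2.cvtColor(im,cv2.COLOR_BGR2HSV)
k=((im.min(2)>205)).astype(np.uint8);k[:, :215]=0;k[:,248:]=0;k[:185]=0;k[215:]=0
ys,xs=np.nonzero(k);print(len(xs),xs.min(),xs.max(),ys.min(),ys.max(),xs.mean(),ys.mean())
k=cv2.inRange(h,(0,90,40),(18,255,200));k[:, :215]=0;k[:,248:]=0;k[:185]=0;k[215:]=0
ys,xs=np.nonzero(k);print("amber",len(xs),xs.min(),xs.max(),ys.min(),ys.max(),ys.mean())
print((proj(T,[[.5,.321,.075],[.5,.321,0],[.508,.326,.075],[.508,.326,0]])))
crop(T,215,250,180,215,16,"l.png")
S=manip.snapshot("scene");crop(S,380,420,235,275,14,"l2.png")
E
```

```text
[ 0.751  -0.1486  0.078 ] [-0.0001  0.0838  0.    ]
exp 0.747118877432321 -0.14737663257992606
7 229 235 193 203 232.28571428571428 196.14285714285714
amber 29 238 243 198 204 201.10344827586206
[[231.6018 199.9716]
 [237.5125 202.5394]
 [230.0199 197.3184]
 [236.0232 200.0489]]
```

View pics/l.png

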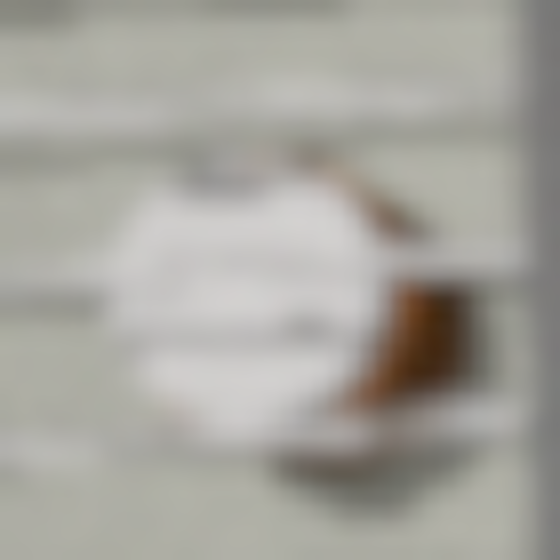

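View pics/l2.png

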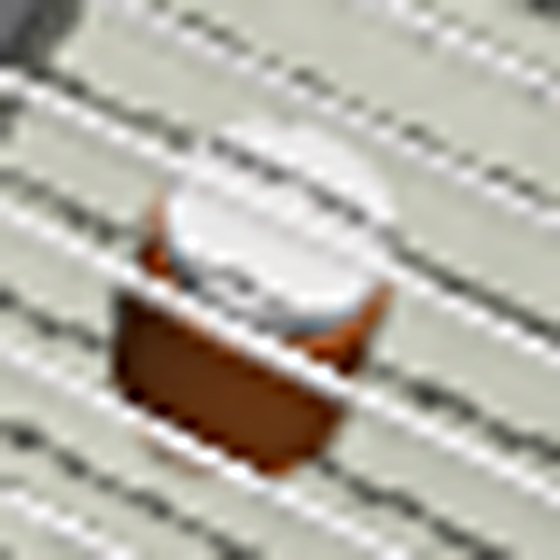

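Emit:
servo_tool([
  {"hand":0.42,"travel":[0,4,0],"yaw":0},
  {"hand":0.42,"travel":[10,4,0],"yaw":0},
  {"hand":0.42,"travel":[20,0,0],"yaw":0},
  {"hand":0.42,"travel":[20,0,0],"yaw":0},
  {"hand":0.42,"travel":[10,0,0],"yaw":0},
  {"hand":0.42,"travel":[5,0,0],"yaw":0},
  {"hand":0.42,"travel":[0,0,0],"yaw":0},
])

```text
t: 10.55
tcp_pos: [0.5275, -0.0085, 0.0339]
tool_rot: [0.685, 0.728, 0.0, 0.0]
force: [-0.1, -0.7, -2.4]
finger_gap: 0.581
```

```bash
python3 - <<'E'
from h import *
st(); s=manip.snapshot("scene"); crop(s,330,430,190,280,7,"m_scene.png")
E
```

```text
t 10.55 tcp [ 0.5275 -0.0085  0.0339] xang 93.52 z [ 4.e-04 -2.e-04 -1.e+00] F [-0.1 -0.7 -2.4] gap 0.581 q [-0.23  0.72  1.82 -0.    0.61 -0.29]
```

View pics/m_scene.png

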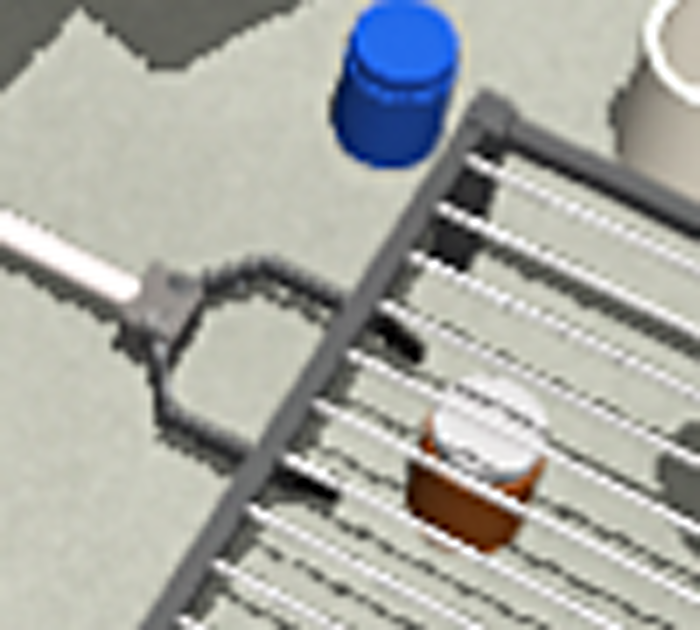

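Emit:
servo_tool([
  {"hand":0.42,"travel":[10,0,0],"yaw":0},
  {"hand":0.42,"travel":[20,0,0],"yaw":0},
  {"hand":0.42,"travel":[20,0,0],"yaw":0},
  {"hand":0.42,"travel":[20,0,0],"yaw":0},
  {"hand":0.42,"travel":[12,0,0],"yaw":0},
  {"hand":0.42,"travel":[6,0,0],"yaw":0},
  {"hand":0.42,"travel":[0,0,0],"yaw":0},
  {"hand":0.42,"travel":[0,0,0],"yaw":0},
])

```text
t: 11.4
tcp_pos: [0.5224, 0.0782, 0.0338]
tool_rot: [0.686, 0.728, 0.0, 0.0]
force: [-0.4, -0.2, -2.7]
finger_gap: 0.583
```

```bash
python3 - <<'E'
from h import *
st(); s=manip.snapshot("scene"); crop(s,330,430,190,280,7,"n_scene.png")
E
```

```text
t 11.40 tcp [0.5224 0.0782 0.0338] xang 93.43 z [ 4.e-04 -3.e-04 -1.e+00] F [-0.4 -0.2 -2.7] gap 0.583 q [-0.06  0.72  1.82 -0.    0.61 -0.12]
```

View pics/n_scene.png

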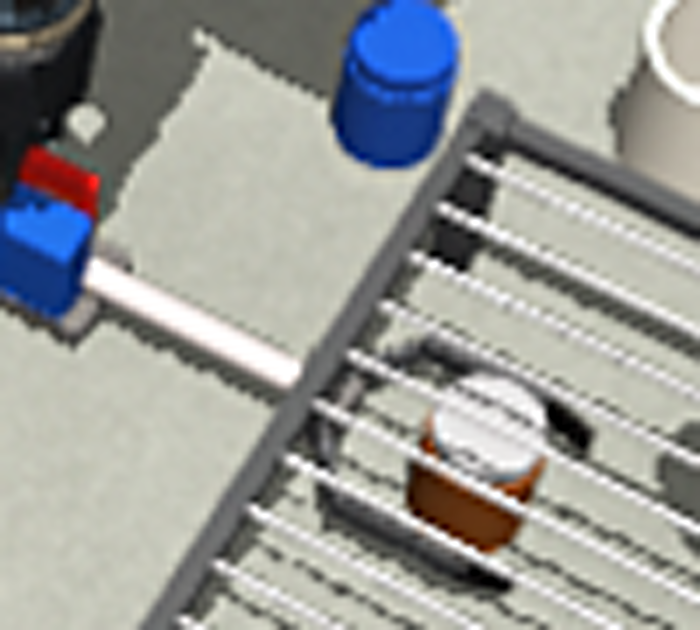

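Emit:
servo_tool([
  {"hand":0.44,"travel":[0,0,0],"yaw":0},
  {"hand":0.46,"travel":[0,0,0],"yaw":0},
  {"hand":0.47,"travel":[0,0.5,0],"yaw":0},
  {"hand":0.48,"travel":[0,0.5,0],"yaw":0},
  {"hand":0.49,"travel":[0,0.5,0],"yaw":0},
  {"hand":0.5,"travel":[0,0.5,0],"yaw":0},
  {"hand":0.51,"travel":[0,0,0],"yaw":0},
  {"hand":0.52,"travel":[0,0,0],"yaw":0},
  {"hand":0.53,"travel":[0,0,0],"yaw":0},
  {"hand":0.53,"travel":[0,0,0],"yaw":0},
  {"hand":0.53,"travel":[0,0,0],"yaw":0},
], newtons=40)

```text
t: 12.55
tcp_pos: [0.5243, 0.0789, 0.0339]
tool_rot: [0.686, 0.728, 0.0, 0.0]
force: [1.9, -1.0, -2.6]
finger_gap: 0.503
```

```bash
python3 - <<'E'
from h import *
st(); s=manip.snapshot("scene"); crop(s,330,430,190,280,7,"o_scene.png")
E
```

```text
t 12.55 tcp [0.5243 0.0789 0.0339] xang 93.41 z [ 5.e-04  2.e-04 -1.e+00] F [ 1.9 -1.  -2.6] gap 0.503 q [-0.06  0.72  1.81  0.    0.61 -0.12]
```

View pics/o_scene.png

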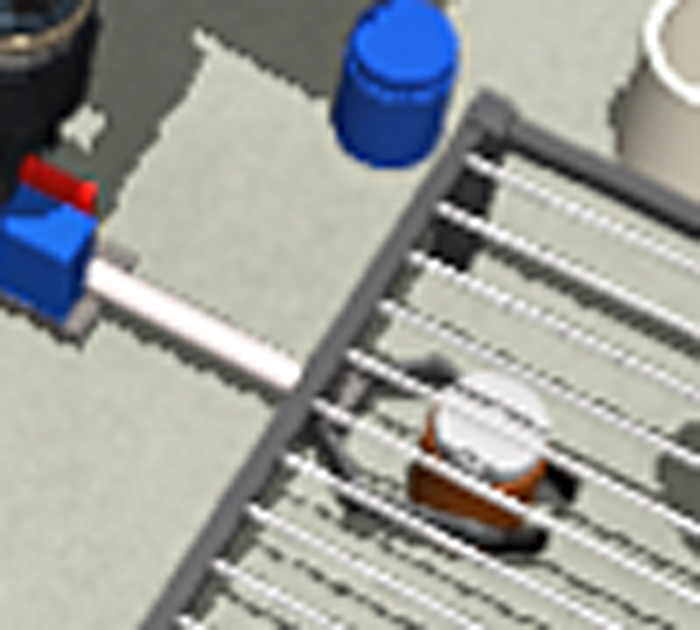

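Emit:
servo_tool([
  {"hand":0.53,"travel":[-4,0,0],"yaw":0},
  {"hand":0.53,"travel":[-8,0,0],"yaw":0},
  {"hand":0.53,"travel":[-12,0,0],"yaw":0},
  {"hand":0.53,"travel":[-12,0,0],"yaw":0},
  {"hand":0.53,"travel":[-12,0,0],"yaw":0},
  {"hand":0.53,"travel":[-12,0,0],"yaw":0},
  {"hand":0.53,"travel":[-12,0,0],"yaw":0},
  {"hand":0.53,"travel":[-8,0,0],"yaw":0},
  {"hand":0.53,"travel":[-4,0,0],"yaw":0},
  {"hand":0.53,"travel":[0,0,0],"yaw":0},
], newtons=40)

```text
t: 13.6
tcp_pos: [0.5297, -0.0062, 0.0339]
tool_rot: [0.686, 0.728, 0.0, 0.001]
force: [0.7, -2.7, -1.6]
finger_gap: 0.5
```

```bash
python3 - <<'E'
from h import *
st(); s=manip.snapshot("scene"); crop(s,330,430,190,280,7,"p_scene.png")
E
```

```text
t 13.60 tcp [ 0.5297 -0.0062  0.0339] xang 93.42 z [ 0.0011 -0.001  -1.    ] F [ 0.7 -2.7 -1.6] gap 0.500 q [-0.22  0.72  1.81 -0.    0.61 -0.28]
```

View pics/p_scene.png

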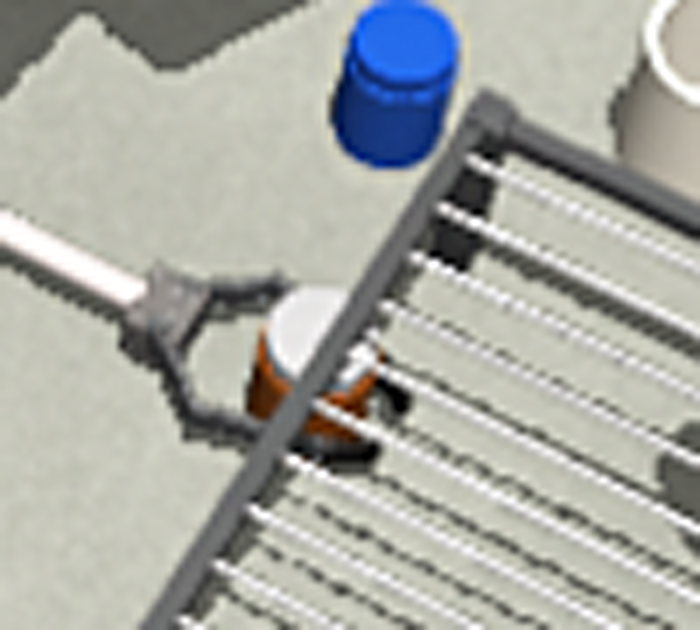

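Emit:
servo_tool([
  {"hand":0.53,"travel":[-5,0,0],"yaw":0},
  {"hand":0.53,"travel":[-10,0,0],"yaw":0},
  {"hand":0.53,"travel":[-15,0,0],"yaw":0},
  {"hand":0.53,"travel":[-15,0,0],"yaw":0},
  {"hand":0.53,"travel":[-15,0,0],"yaw":0},
  {"hand":0.53,"travel":[-15,0,0],"yaw":0},
  {"hand":0.53,"travel":[-15,0,0],"yaw":0},
  {"hand":0.53,"travel":[-12,0,0],"yaw":0},
  {"hand":0.53,"travel":[-8,0,0],"yaw":0},
  {"hand":0.53,"travel":[-4,0,0],"yaw":0},
  {"hand":0.53,"travel":[0,0,0],"yaw":0},
], newtons=40)

```text
t: 14.75
tcp_pos: [0.5365, -0.1199, 0.0339]
tool_rot: [0.686, 0.728, -0.0, 0.001]
force: [0.2, -1.6, -1.4]
finger_gap: 0.504
```

Emit:
servo_tool([
  {"hand":0.5,"travel":[0,0,0],"yaw":0},
  {"hand":0.48,"travel":[0,0,0],"yaw":0},
  {"hand":0.46,"travel":[0,-0.5,0],"yaw":0},
  {"hand":0.45,"travel":[0,-0.5,0],"yaw":0},
  {"hand":0.44,"travel":[0,-0.5,0],"yaw":0},
  {"hand":0.43,"travel":[0,-0.5,0],"yaw":0},
  {"hand":0.42,"travel":[0,0,0],"yaw":0},
  {"hand":0.415,"travel":[0,0,0],"yaw":0},
  {"hand":0.415,"travel":[0,0,0],"yaw":0},
], newtons=40)

```text
t: 15.65
tcp_pos: [0.534, -0.1189, 0.0338]
tool_rot: [0.686, 0.728, 0.0, 0.0]
force: [-0.3, 0.3, -2.8]
finger_gap: 0.588
```

```bash
python3 - <<'E'
from h import *
st(); s=manip.snapshot("scene"); crop(s,260,410,150,270,5,"q_scene.png")
E
```

```text
t 15.65 tcp [ 0.534  -0.1189  0.0338] xang 93.44 z [ 1.e-04 -0.e+00 -1.e+00] F [-0.3  0.3 -2.8] gap 0.588 q [-0.42  0.73  1.77 -0.    0.64 -0.48]
```

View pics/q_scene.png

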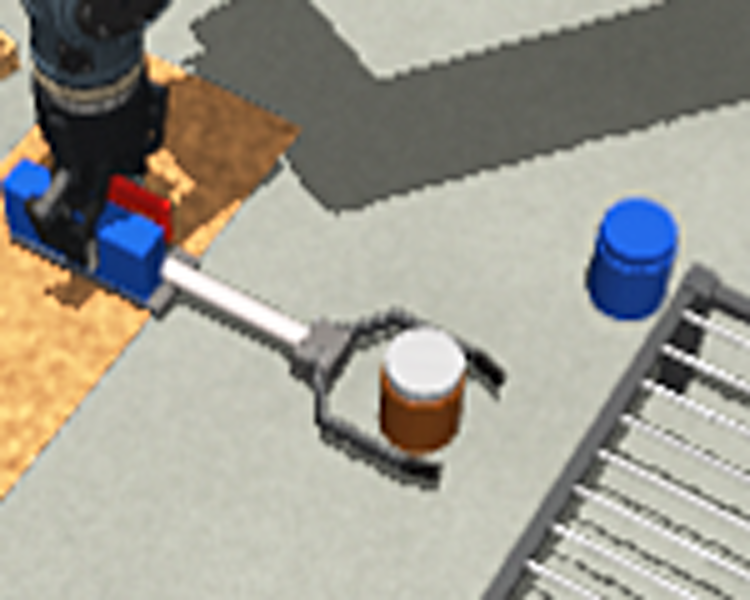

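Emit:
servo_tool([
  {"hand":0.415,"travel":[-5,0,0],"yaw":0},
  {"hand":0.415,"travel":[-12,0,0],"yaw":0},
  {"hand":0.415,"travel":[-15,0,0],"yaw":0},
  {"hand":0.415,"travel":[-15,0,0],"yaw":0},
  {"hand":0.415,"travel":[-15,0,0],"yaw":0},
  {"hand":0.415,"travel":[-15,0,0],"yaw":0},
  {"hand":0.415,"travel":[-14,0,0],"yaw":0},
  {"hand":0.415,"travel":[-9,0,0],"yaw":0},
  {"hand":0.415,"travel":[0,0,0],"yaw":0},
], newtons=40)

```text
t: 16.6
tcp_pos: [0.5404, -0.2206, 0.0339]
tool_rot: [0.686, 0.727, 0.0, 0.001]
force: [-0.4, 0.4, -2.7]
finger_gap: 0.586
```

```bash
python3 - <<'E'
from h import *
st(); s=manip.snapshot("scene"); crop(s,260,410,150,270,5,"r_scene.png")
E
```

```text
t 16.60 tcp [ 0.5404 -0.2206  0.0339] xang 93.34 z [ 1.1e-03 -9.0e-04 -1.0e+00] F [-0.4  0.4 -2.7] gap 0.586 q [-0.58  0.76  1.67 -0.    0.71 -0.64]
```

View pics/r_scene.png

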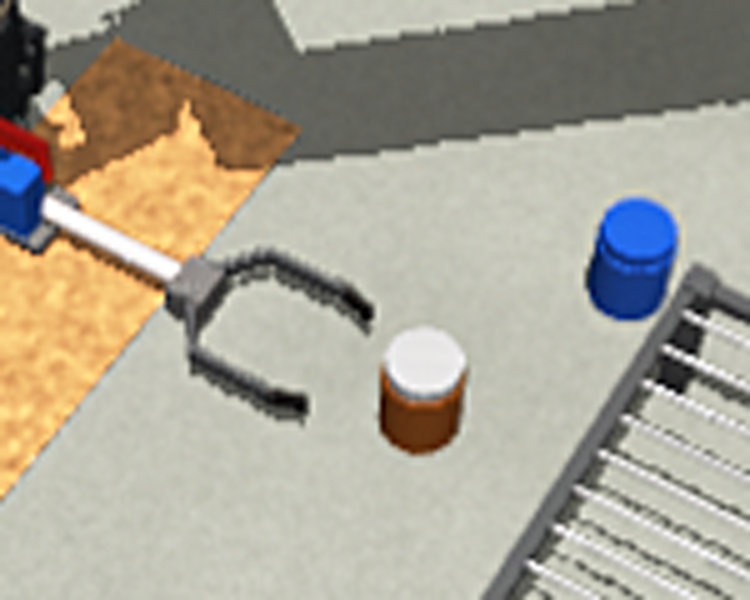

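Emit:
servo_tool([
  {"hand":0.415,"travel":[0,0,-15],"yaw":0},
  {"hand":0.415,"travel":[0,0,-30],"yaw":0},
  {"hand":0.415,"travel":[0,0,-30],"yaw":0},
  {"hand":0.415,"travel":[0,0,-25],"yaw":0},
  {"hand":0.415,"travel":[0,0,-10],"yaw":0},
  {"hand":0.415,"travel":[8,-12,0],"yaw":0},
  {"hand":0.415,"travel":[16,-24,0],"yaw":0},
  {"hand":0.415,"travel":[16,-24,0],"yaw":0},
  {"hand":0.415,"travel":[14,-22,0],"yaw":0},
  {"hand":0.415,"travel":[8,-13,0],"yaw":0},
  {"hand":0.415,"travel":[0,0,0],"yaw":0},
], newtons=40)

```text
t: 17.75
tcp_pos: [0.4382, -0.1598, 0.1436]
tool_rot: [0.685, 0.728, -0.0, -0.003]
force: [0.5, -0.1, -2.7]
finger_gap: 0.587
```

Emit:
servo_tool([
  {"hand":0.415,"travel":[0,0,0],"yaw":3},
  {"hand":0.415,"travel":[0,0,0],"yaw":6},
  {"hand":0.415,"travel":[0,0,0],"yaw":7},
  {"hand":0.415,"travel":[0,0,0],"yaw":7},
  {"hand":0.415,"travel":[0,0,0],"yaw":7},
  {"hand":0.415,"travel":[0,0,0],"yaw":7},
  {"hand":0.415,"travel":[0,0,0],"yaw":7},
  {"hand":0.415,"travel":[0,0,0],"yaw":7},
  {"hand":0.415,"travel":[0,0,0],"yaw":7},
  {"hand":0.415,"travel":[0,0,0],"yaw":7},
  {"hand":0.415,"travel":[0,0,0],"yaw":7},
  {"hand":0.415,"travel":[0,0,0],"yaw":7},
  {"hand":0.415,"travel":[0,0,0],"yaw":6},
  {"hand":0.415,"travel":[0,0,0],"yaw":4},
  {"hand":0.415,"travel":[0,0,0],"yaw":1.8},
  {"hand":0.415,"travel":[0,0,0],"yaw":0},
  {"hand":0.415,"travel":[0,0,0],"yaw":0},
])

```text
t: 19.45
tcp_pos: [0.4421, -0.1629, 0.1438]
tool_rot: [1.0, 0.024, 0.0, 0.0]
force: [0.1, 0.6, -2.8]
finger_gap: 0.583
```

```bash
python3 - <<'E'
from h import *
st(); s=manip.snapshot("scene"); crop(s,200,360,120,280,3.7,"t_scene.png")
s=manip.snapshot("top"); crop(s,340,430,115,255,4,"t_top.png")
E
```

```text
t 19.45 tcp [ 0.4421 -0.1629  0.1438] xang 2.70 z [ 7.e-04 -4.e-04 -1.e+00] F [ 0.1  0.6 -2.8] gap 0.583 q [-0.59  0.47  1.9   0.    0.78  0.93]
```

View pics/t_scene.png

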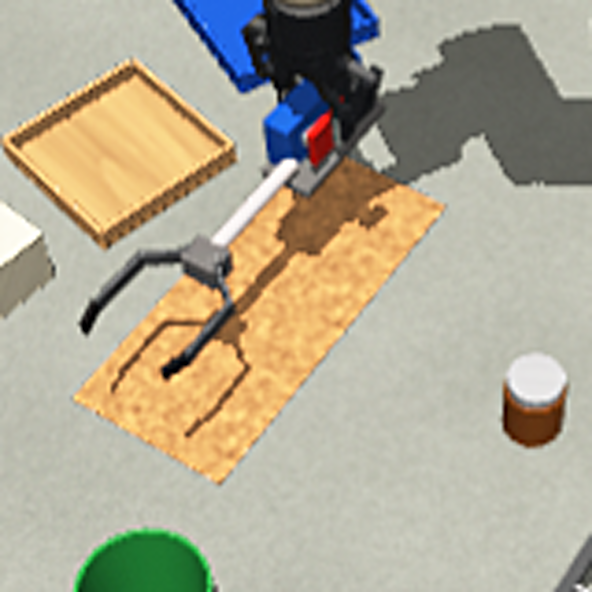

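View pics/t_top.png

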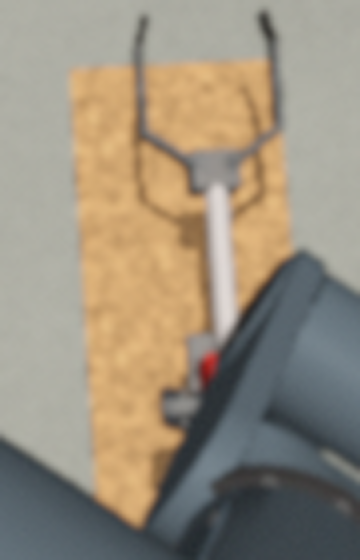

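Emit:
servo_tool([
  {"hand":0.415,"travel":[0,1.5,20],"yaw":0},
  {"hand":0.415,"travel":[0,0,30],"yaw":0},
  {"hand":0.415,"travel":[0,0,30],"yaw":0},
  {"hand":0.415,"travel":[0,0,20],"yaw":0},
  {"hand":0.415,"travel":[0,0,8],"yaw":0},
  {"hand":0.415,"travel":[0,0,5],"yaw":0},
  {"hand":0.415,"travel":[0,0,2],"yaw":0},
  {"hand":0.415,"travel":[0,0,1],"yaw":0},
  {"hand":0.415,"travel":[0,0,0],"yaw":0},
])

```text
t: 20.45
tcp_pos: [0.4421, -0.1644, 0.0286]
tool_rot: [1.0, 0.023, 0.001, 0.001]
force: [-0.8, -0.2, -1.9]
finger_gap: 0.585
```

```bash
python3 - <<'E'
from h import *
np.set_printoptions(precision=4,suppress=True)
st(); s=manip.snapshot("scene"); crop(s,200,360,120,280,3.7,"u_scene.png")
s=manip.snapshot("top"); crop(s,340,430,115,255,4,"u_top.png")
E
```

```text
t 20.45 tcp [ 0.4421 -0.1644  0.0286] xang 2.65 z [ 0.0016 -0.001  -1.    ] F [-0.8 -0.2 -1.9] gap 0.585 q [-0.59  0.7   1.96  0.    0.48  0.93]
```

View pics/u_scene.png

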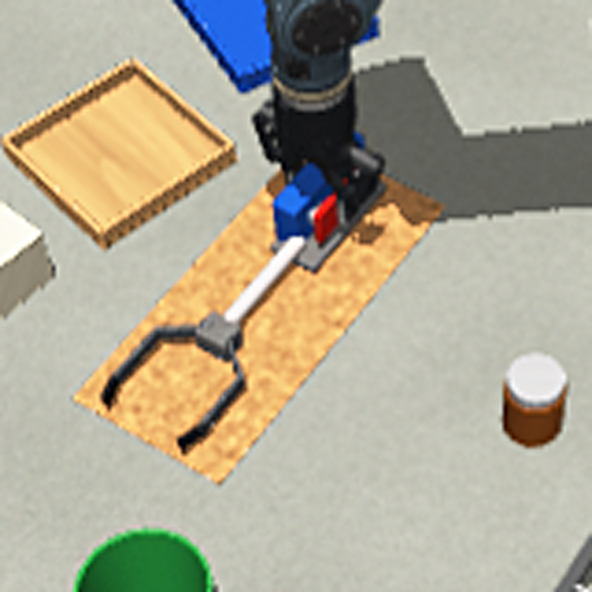

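View pics/u_top.png

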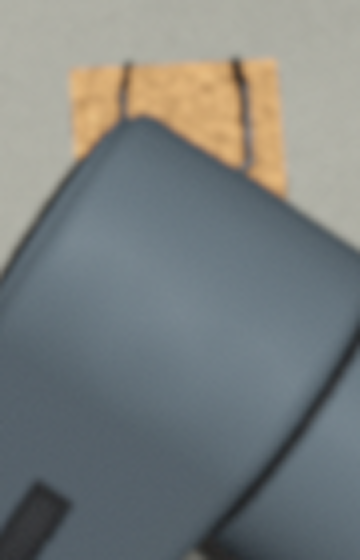

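Emit:
servo_tool([
  {"hand":0.415,"travel":[0,0,-4],"yaw":0},
  {"hand":0.415,"travel":[-4.5,0,0],"yaw":0},
  {"hand":0.415,"travel":[0,0,3],"yaw":0},
  {"hand":0.415,"travel":[0,0,1.5],"yaw":0},
  {"hand":0.415,"travel":[0,0,0],"yaw":0},
  {"hand":0.38,"travel":[0,0,0],"yaw":0},
  {"hand":0.36,"travel":[0,0,0],"yaw":0},
  {"hand":0.3,"travel":[0,0,0],"yaw":0},
  {"hand":0.15,"travel":[0,0,0],"yaw":0},
  {"hand":0,"travel":[0,0,0],"yaw":0},
  {"hand":0,"travel":[0,0,0],"yaw":0},
  {"hand":0,"travel":[0,0,0],"yaw":0},
])

```text
t: 21.75
tcp_pos: [0.437, -0.1643, 0.0273]
tool_rot: [1.0, 0.023, 0.0, 0.0]
force: [0.1, -0.1, 0.0]
finger_gap: 1.001
```

Emit:
servo_tool([
  {"hand":0,"travel":[0,0,-10],"yaw":0},
  {"hand":0,"travel":[0,0,-30],"yaw":0},
  {"hand":0,"travel":[0,0,-40],"yaw":0},
  {"hand":0,"travel":[0,0,-40],"yaw":0},
  {"hand":0,"travel":[0,0,-40],"yaw":0},
  {"hand":0,"travel":[0,0,-30],"yaw":0},
  {"hand":0,"travel":[0,0,0],"yaw":0},
])

```text
t: 22.45
tcp_pos: [0.4393, -0.1656, 0.2221]
tool_rot: [1.0, 0.023, 0.004, 0.003]
force: [0.7, 0.2, -0.7]
finger_gap: 0.998
```

```bash
python3 - <<'E'
from h import *
np.set_printoptions(precision=4,suppress=True)
st(); s=manip.snapshot("scene"); crop(s,200,410,120,280,3.7,"v_scene.png")
s=manip.snapshot("top"); crop(s,260,430,105,255,4,"v_top.png")
s=manip.snapshot("wrist"); cv2.imwrite("pics/v_wrist.png",s["pixels"])
E
```

```text
t 22.45 tcp [ 0.4393 -0.1656  0.2221] xang 2.66 z [ 0.0088 -0.006  -0.9999] F [ 0.7  0.2 -0.7] gap 0.998 q [-0.6   0.33  1.83  0.    0.97  0.93]
```

View pics/v_scene.png

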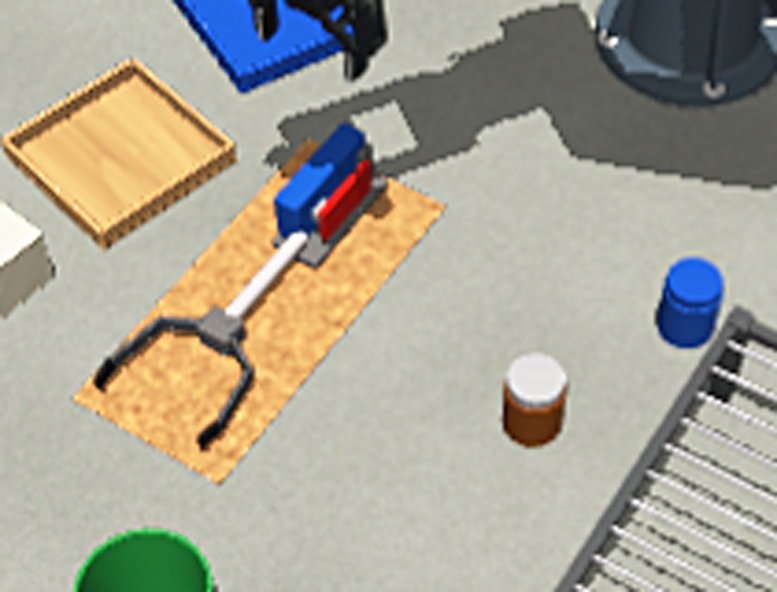

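View pics/v_top.png

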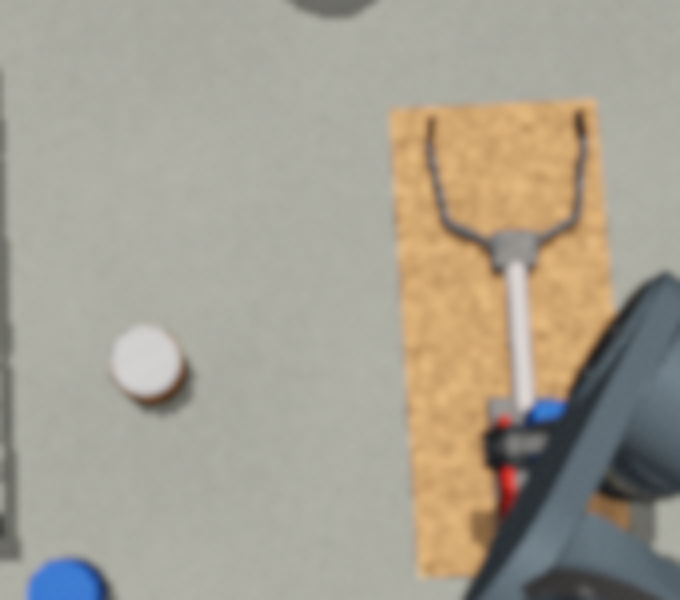

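View pics/v_wrist.png

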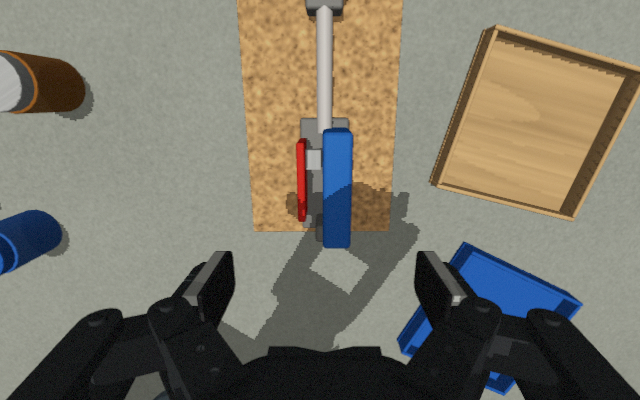

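```bash
python3 - <<'E'
from h import *
np.set_printoptions(precision=4,suppress=True)
_,R=st();tcp=manip.sense()["tcp_pos"]
T=manip.snapshot("top");W=manip.snapshot("wrist")
print("blue rear",onz(W,(337,247),.071),"mat rear",onz(W,(330,232),.003))
print("tips",onz(T,(260+430/4,105+118/4),.023),onz(T,(260+580/4,105+115/4),.023),"mat end",onz(T,(260+395/4,105+107/4),.003),onz(T,(260+598/4,105+99/4),.003))
j=onz(T,(297,195.25),.075);print("jar",j)
d=j-tcp; print("tool delta",R.T@d*1000)
E
```

```text
t 22.60 tcp [ 0.4363 -0.1638  0.2172] xang 2.64 z [-0.0006  0.0004 -1.    ] F [-0.1 -0.9  0.4] gap 1.000 q [-0.6   0.34  1.83 -0.    0.97  0.93]
blue rear [ 0.3678 -0.1787  0.071 ] mat rear [ 0.3544 -0.1733  0.003 ]
tips [ 0.7164 -0.0945  0.023 ] [ 0.719  -0.2149  0.023 ] mat end [ 0.7314 -0.0683  0.003 ] [ 0.7383 -0.2343  0.003 ]
jar [0.5141 0.1252 0.075 ]
tool delta [  91.1736 -285.0288  142.2736]
```

Emit:
servo_tool([
  {"hand":0,"travel":[6,-20,0],"yaw":0},
  {"hand":0,"travel":[12,-38,0],"yaw":0},
  {"hand":0,"travel":[12,-38,0],"yaw":0},
  {"hand":0,"travel":[12,-38,0],"yaw":0},
  {"hand":0,"travel":[12,-38,0],"yaw":0},
  {"hand":0,"travel":[12,-38,0],"yaw":0},
  {"hand":0,"travel":[12,-38,0],"yaw":0},
  {"hand":0,"travel":[9,-25,0],"yaw":0},
  {"hand":0,"travel":[4,-12,0],"yaw":0},
  {"hand":0,"travel":[0,0,0],"yaw":0},
  {"hand":0,"travel":[0,0,0],"yaw":0},
])

```text
t: 23.8
tcp_pos: [0.514, 0.1238, 0.2164]
tool_rot: [1.0, 0.023, -0.001, 0.0]
force: [-0.1, -0.8, -0.9]
finger_gap: 0.998
```

```bash
python3 - <<'E'
from h import *
np.set_printoptions(precision=4,suppress=True)
_,R=st()
W=manip.snapshot("wrist");cv2.imwrite("pics/w_wrist.png",W["pixels"])
print("proj jar top",proj(W,[[.5141,.1252,.075],[.5141,.1252,0]]))
E
```

```text
t 23.80 tcp [0.514  0.1238 0.2164] xang 2.64 z [-0.0023 -0.0007 -1.    ] F [-0.1 -0.8 -0.9] gap 0.998 q [ 0.03  0.42  1.69 -0.    1.04  1.55]
proj jar top [[323.6495 183.0807]
 [323.7544 166.9036]]
```

View pics/w_wrist.png

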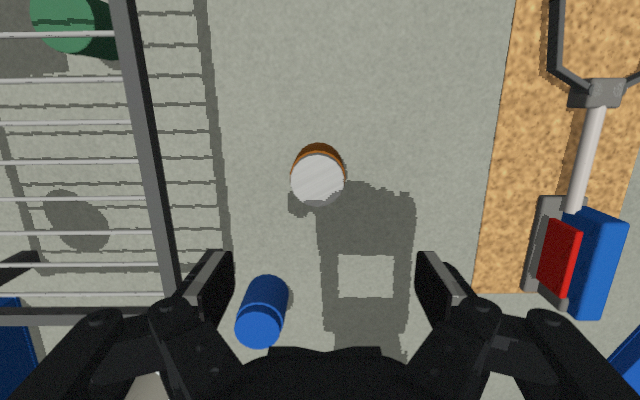

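Emit:
servo_tool([
  {"hand":0,"travel":[2.5,-4,20],"yaw":0},
  {"hand":0,"travel":[0,0,40],"yaw":0},
  {"hand":0,"travel":[0,0,35],"yaw":0},
  {"hand":0,"travel":[0,0,15],"yaw":0},
  {"hand":0,"travel":[0,0,0],"yaw":0},
  {"hand":0,"travel":[0,0,0],"yaw":0},
])

```text
t: 24.45
tcp_pos: [0.5173, 0.1277, 0.1076]
tool_rot: [1.0, 0.022, -0.0, 0.0]
force: [0.3, 0.0, 0.6]
finger_gap: 0.999
```

```bash
python3 - <<'E'
from h import *
np.set_printoptions(precision=4,suppress=True)
_,R=st()
W=manip.snapshot("wrist");cv2.imwrite("pics/x_wrist.png",W["pixels"])
im=W["pixels"];k=((im.min(2)>185)&(im.max(2).astype(int)-im.min(2)<15)).astype(np.uint8);k[:120]=0;k[320:]=0;k[:,:240]=0;k[:,410:]=0
n,l,st_,c=cv2.connectedComponentsWithStats(k);i=1+np.argmax(st_[1:,4]);print(st_[i],c[i]);tcp=manip.sense()["tcp_pos"]
p=onz(W,c[i],.075);print(p,R.T@(p-tcp)*1000)
E
```

```text
t 24.45 tcp [0.5173 0.1277 0.1076] xang 2.55 z [-0.0001 -0.0002 -1.    ] F [0.3 0.  0.6] gap 0.999 q [ 0.03  0.59  1.77 -0.    0.78  1.56]Traceback (most recent call last):
  File "<stdin>", line 6, in <module>
    return _wrapfunc(a, 'argmax', axis=axis, out=out, **kwds)
    return bound(*args, **kwds)
ValueError: attempt to get argmax of an empty sequence
```

View pics/x_wrist.png

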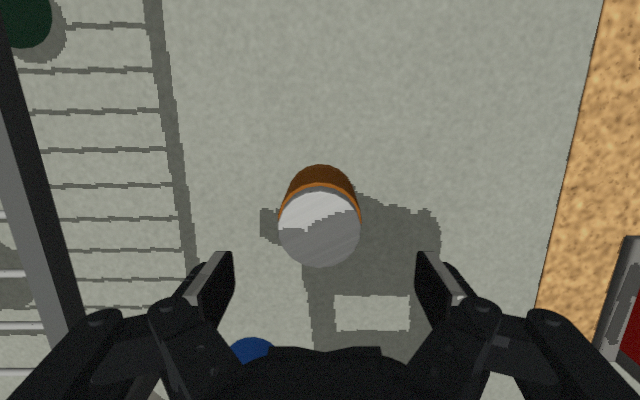

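```bash
python3 - <<'E'
from h import *
np.set_printoptions(precision=4,suppress=True)
_,R=st();W=manip.snapshot("wrist");tcp=manip.sense()["tcp_pos"]
p=onz(W,(320,227),.075);print(p,R.T@(p-tcp)*1000)
E
```

```text
t 24.50 tcp [0.5179 0.1279 0.1082] xang 2.56 z [ 0.0016 -0.0001 -1.    ] F [ 0.7 -0.4  1.1] gap 0.998 q [ 0.03  0.59  1.77 -0.    0.78  1.56]
[0.5186 0.1314 0.075 ] [ 0.5451 -3.2344 33.5551]
```

Emit:
servo_tool([
  {"hand":0,"travel":[0,-3,15],"yaw":0},
  {"hand":0,"travel":[0,0,30],"yaw":0},
  {"hand":0,"travel":[0,0,25],"yaw":0},
  {"hand":0,"travel":[0,0,12],"yaw":0},
  {"hand":0,"travel":[0,0,4],"yaw":0},
  {"hand":0,"travel":[0,0,0],"yaw":0},
  {"hand":0.2,"travel":[0,0,0],"yaw":0},
  {"hand":0.3,"travel":[0,0,0],"yaw":0},
  {"hand":0.35,"travel":[0,0,0],"yaw":0},
  {"hand":0.4,"travel":[0,0,0],"yaw":0},
  {"hand":0.45,"travel":[0,0,0],"yaw":0},
  {"hand":0.5,"travel":[0,0,0],"yaw":0},
  {"hand":0.5,"travel":[0,0,0],"yaw":0},
], newtons=30)

```text
t: 25.85
tcp_pos: [0.5177, 0.1317, 0.0226]
tool_rot: [1.0, 0.023, 0.001, 0.0]
force: [-0.4, -0.8, 5.3]
finger_gap: 0.642
```

Emit:
servo_tool([
  {"hand":0.5,"travel":[0,0,-5],"yaw":0},
  {"hand":0.5,"travel":[0,0,-15],"yaw":0},
  {"hand":0.5,"travel":[0,0,-20],"yaw":0},
  {"hand":0.5,"travel":[0,0,-10],"yaw":0},
  {"hand":0.5,"travel":[0,0,0],"yaw":0},
])

```text
t: 26.35
tcp_pos: [0.5178, 0.1319, 0.0726]
tool_rot: [1.0, 0.023, 0.001, -0.0]
force: [0.2, 0.3, -2.0]
finger_gap: 0.649
```

```bash
python3 - <<'E'
from h import *
st(); W=manip.snapshot("wrist");cv2.imwrite("pics/y_wrist.png",W["pixels"])
s=manip.snapshot("scene"); crop(s,280,440,130,290,3.7,"y_scene.png")
E
```

```text
t 26.35 tcp [0.5178 0.1319 0.0726] xang 2.65 z [ 2.9e-03  1.0e-04 -1.0e+00] F [ 0.2  0.3 -2. ] gap 0.649 q [0.04 0.65 1.79 0.   0.7  1.56]
```

View pics/y_wrist.png

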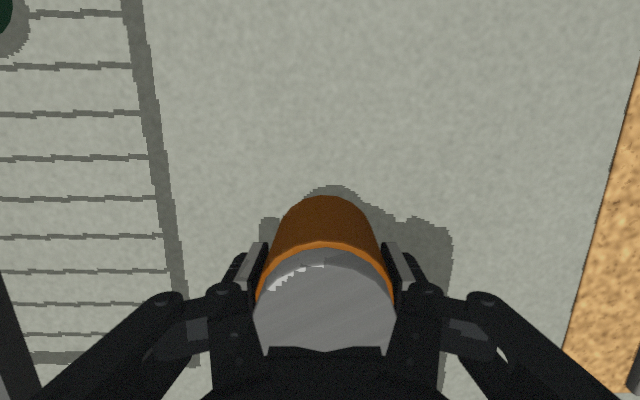

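View pics/y_scene.png

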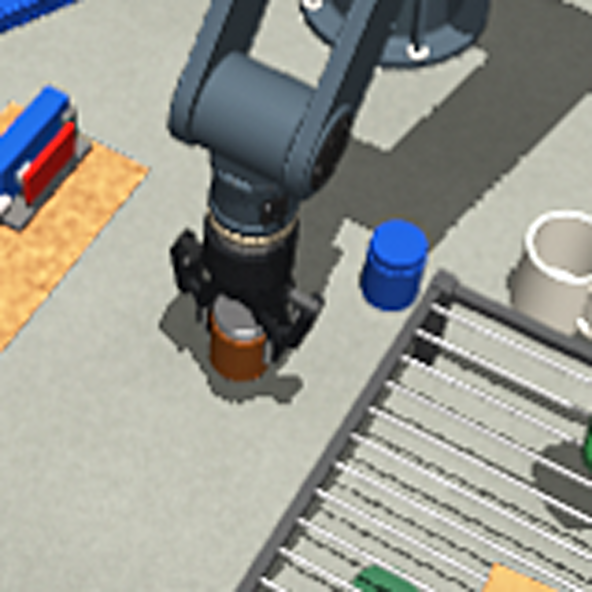

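Emit:
servo_tool([
  {"hand":0.5,"travel":[0,0,-20],"yaw":0},
  {"hand":0.5,"travel":[0,0,-35],"yaw":0},
  {"hand":0.5,"travel":[0,0,-35],"yaw":0},
  {"hand":0.5,"travel":[0,0,-20],"yaw":0},
  {"hand":0.5,"travel":[-1,12,0],"yaw":0},
  {"hand":0.5,"travel":[-2,25,0],"yaw":0},
  {"hand":0.5,"travel":[-4,38,0],"yaw":0},
  {"hand":0.5,"travel":[-4,38,0],"yaw":0},
  {"hand":0.5,"travel":[-4,38,0],"yaw":0},
  {"hand":0.5,"travel":[-4,38,0],"yaw":0},
  {"hand":0.5,"travel":[-4,38,0],"yaw":0},
  {"hand":0.5,"travel":[-4,38,0],"yaw":0},
  {"hand":0.5,"travel":[-4,38,0],"yaw":0},
  {"hand":0.5,"travel":[-4,38,0],"yaw":0},
  {"hand":0.5,"travel":[-4,38,0],"yaw":0},
  {"hand":0.5,"travel":[-4,38,0],"yaw":0},
  {"hand":0.5,"travel":[-4,38,0],"yaw":0},
  {"hand":0.5,"travel":[-2,30,0],"yaw":0},
  {"hand":0.5,"travel":[-1,20,0],"yaw":0},
  {"hand":0.5,"travel":[0,12,0],"yaw":0},
])

```text
t: 28.45
tcp_pos: [0.4888, -0.3887, 0.1783]
tool_rot: [1.0, 0.022, -0.002, -0.001]
force: [0.5, 0.1, -3.0]
finger_gap: 0.641
```

Emit:
servo_tool([
  {"hand":0.5,"travel":[0,0,0],"yaw":0},
  {"hand":0.5,"travel":[0,0,0],"yaw":0},
])

```text
t: 28.65
tcp_pos: [0.4899, -0.3857, 0.1798]
tool_rot: [1.0, 0.023, -0.001, -0.002]
force: [-0.1, 0.7, -2.3]
finger_gap: 0.647
```

```bash
python3 - <<'E'
from h import *
np.set_printoptions(precision=4,suppress=True)
st(); W=manip.snapshot("wrist");cv2.imwrite("pics/z_wrist.png",W["pixels"])
s=manip.snapshot("scene"); crop(s,160,320,90,250,3.7,"z_scene.png")
E
```

```text
t 28.65 tcp [ 0.4899 -0.3857  0.1798] xang 2.63 z [-0.0022  0.0032 -1.    ] F [-0.1  0.7 -2.3] gap 0.647 q [-0.85  0.59  1.48  0.    1.08  0.68]
```

View pics/z_wrist.png

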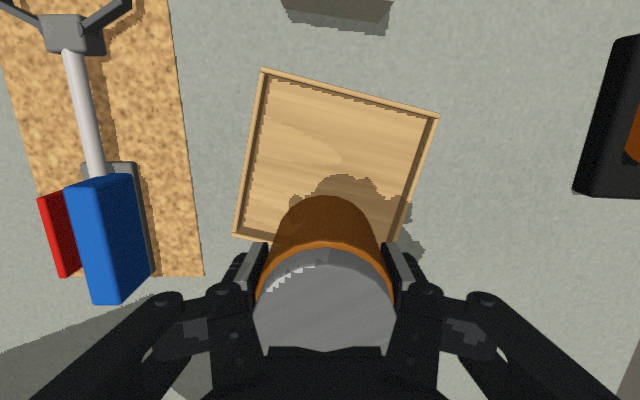

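View pics/z_scene.png

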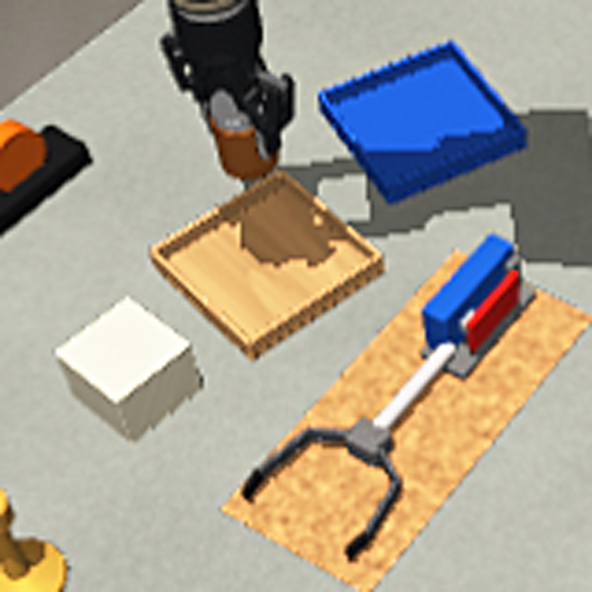

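```bash
python3 - <<'E'
from h import *
np.set_printoptions(precision=4,suppress=True)
_,R=st();W=manip.snapshot("wrist");tcp=manip.sense()["tcp_pos"]
P=[onz(W,p,.028) for p in [(262,68),(440,114),(233,236)]];print(P,np.linalg.norm(P[0]-P[1]),np.linalg.norm(P[0]-P[2]))
c=(P[1]+P[2])/2;print(c,R.T@(c-tcp)*1000)
E
```

```text
t 28.75 tcp [ 0.4904 -0.3853  0.1806] xang 2.70 z [-0.0014  0.002  -1.    ] F [-0.7 -0.7 -2.4] gap 0.648 q [-0.84  0.58  1.48  0.    1.08  0.68]
[array([ 0.5907, -0.324 ,  0.028 ]), array([ 0.5587, -0.4881,  0.028 ]), array([ 0.4263, -0.2916,  0.028 ])] 0.16713069397579874 0.16755925150087747
[ 0.4925 -0.3898  0.028 ] [  1.8102   4.8765 152.9519]
```

Emit:
servo_tool([
  {"hand":0.5,"travel":[2,4.5,15],"yaw":0},
  {"hand":0.5,"travel":[0,0,30],"yaw":0},
  {"hand":0.5,"travel":[0,0,35],"yaw":0},
  {"hand":0.5,"travel":[0,0,30],"yaw":0},
  {"hand":0.5,"travel":[0,0,20],"yaw":0},
  {"hand":0.5,"travel":[0,0,10],"yaw":0},
  {"hand":0.5,"travel":[0,0,5],"yaw":0},
  {"hand":0.5,"travel":[0,0,3],"yaw":0},
  {"hand":0.5,"travel":[0,0,0],"yaw":0},
  {"hand":0.5,"travel":[0,0,0],"yaw":0},
])

```text
t: 29.8
tcp_pos: [0.4936, -0.392, 0.0344]
tool_rot: [1.0, 0.023, 0.001, 0.001]
force: [1.0, -0.8, -2.7]
finger_gap: 0.647
```

Emit:
servo_tool([
  {"hand":0.5,"travel":[0,0,1.5],"yaw":0},
  {"hand":0.5,"travel":[0,0,1.5],"yaw":0},
  {"hand":0.5,"travel":[0,0,1],"yaw":0},
  {"hand":0.5,"travel":[0,0,0],"yaw":0},
])

```text
t: 30.2
tcp_pos: [0.4929, -0.3914, 0.0292]
tool_rot: [1.0, 0.023, -0.0, -0.0]
force: [-0.3, -0.4, -3.4]
finger_gap: 0.647
```

```bash
python3 - <<'E'
from h import *
st(); 
s=manip.snapshot("scene"); crop(s,160,320,90,250,3.7,"za_scene.png")
E
```

```text
t 30.20 tcp [ 0.4929 -0.3914  0.0292] xang 2.64 z [-1.e-04  1.e-04 -1.e+00] F [-0.3 -0.4 -3.4] gap 0.647 q [-0.85  0.8   1.55 -0.    0.79  0.68]
```

View pics/za_scene.png

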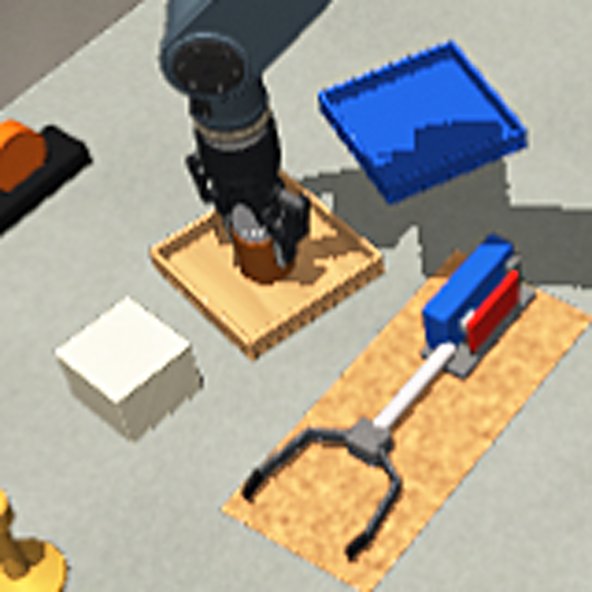

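Not yet touching; I'll go down in half-millimetre steps.

Emit:
servo_tool([
  {"hand":0.5,"travel":[0,0,0.6],"yaw":0},
  {"hand":0.5,"travel":[0,0,0.6],"yaw":0},
  {"hand":0.5,"travel":[0,0,0.4],"yaw":0},
  {"hand":0.5,"travel":[0,0,0],"yaw":0},
])

```text
t: 30.65
tcp_pos: [0.493, -0.3914, 0.0277]
tool_rot: [1.0, 0.023, -0.0, -0.0]
force: [-0.1, 0.0, -2.6]
finger_gap: 0.646
```

Emit:
servo_tool([
  {"hand":0.5,"travel":[0,0,0.5],"yaw":0},
  {"hand":0.5,"travel":[0,0,0.5],"yaw":0},
  {"hand":0.5,"travel":[0,0,0],"yaw":0},
])

```text
t: 30.95
tcp_pos: [0.493, -0.3914, 0.0276]
tool_rot: [1.0, 0.023, 0.0, 0.0]
force: [-3.0, 0.8, 4.8]
finger_gap: 0.648
```

Contact with the floor (force now +4.8 N). I'll release gently and retreat upwards.

Emit:
servo_tool([
  {"hand":0.35,"travel":[0,0,-0.5],"yaw":0},
  {"hand":0.3,"travel":[0,0,0],"yaw":0},
  {"hand":0.2,"travel":[0,0,0],"yaw":0},
  {"hand":0.1,"travel":[0,0,0],"yaw":0},
  {"hand":0.05,"travel":[0,0,0],"yaw":0},
  {"hand":0,"travel":[0,0,0],"yaw":0},
  {"hand":0,"travel":[0,0,0],"yaw":0},
  {"hand":0,"travel":[0,0,-10],"yaw":0},
  {"hand":0,"travel":[0,0,-25],"yaw":0},
  {"hand":0,"travel":[0,0,-40],"yaw":0},
  {"hand":0,"travel":[0,0,-45],"yaw":0},
  {"hand":0,"travel":[0,0,-45],"yaw":0},
  {"hand":0,"travel":[0,0,-40],"yaw":0},
  {"hand":0,"travel":[-40,0,0],"yaw":0},
  {"hand":0,"travel":[-20,0,0],"yaw":0},
  {"hand":0,"travel":[0,0,0],"yaw":0},
  {"hand":0,"travel":[0,0,0],"yaw":0},
])

```text
t: 32.65
tcp_pos: [0.4332, -0.3944, 0.233]
tool_rot: [1.0, 0.023, 0.001, 0.0]
force: [0.3, 0.4, -0.6]
finger_gap: 1.002
```

```bash
python3 - <<'E'
from h import *
st(); 
s=manip.snapshot("scene"); cv2.imwrite("pics/zb_scene.png",s["pixels"]); crop(s,160,320,90,250,3.7,"zb_crop.png")
W=manip.snapshot("wrist");cv2.imwrite("pics/zb_wrist.png",W["pixels"])
T=manip.snapshot("top");cv2.imwrite("pics/zb_top.png",T["pixels"])
E
```

```text
t 32.65 tcp [ 0.4332 -0.3944  0.233 ] xang 2.59 z [ 1.3e-03 -9.0e-04 -1.0e+00] F [ 0.3  0.4 -0.6] gap 1.002 q [-0.93  0.47  1.53  0.    1.14  0.6 ]
```

View pics/zb_scene.png

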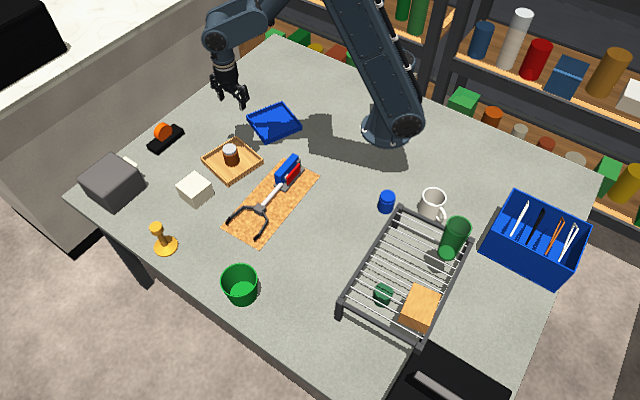

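View pics/zb_wrist.png

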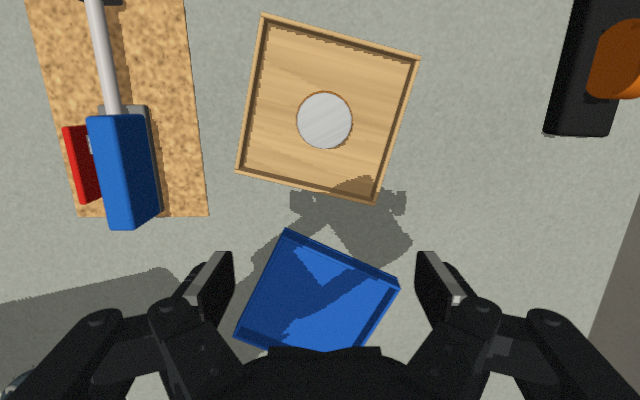

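View pics/zb_top.png

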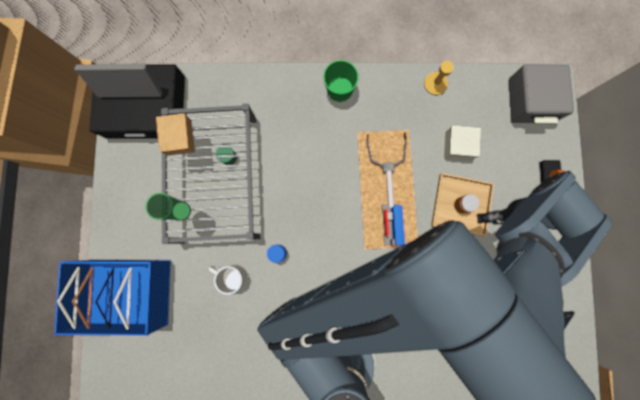

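The jar stands upright in the middle of the wooden tray (wrist px (325,120)). The reacher lies fully on the mat. The tin (top px (226,155)), vase and cartons haven't moved.

```bash
python3 -c "
from station import manip
print(manip.sign_off())"
```

```text
the job is handed in; nothing more can be done
None
```

The job is done and handed in at about 33 s of the 58 s allowed; `sign_off` gives no verdict.

**What I did:**
- I pinched the reacher and slid its open jaws around the amber jar under the rack. I squeezed the trigger until it stalled on the jar at about 0.011 m of travel.
- I drew the jar about 200 mm out onto the open counter, opened the jaws and backed away. The fingers never touched the jar under the rack.
- I laid the reacher back on the cork mat, then picked up the jar by hand and lowered it into the wooden tray.

**Last checks:**
- **Jar:** it stands upright at the middle of the wooden tray, with the gripper open and about 0.2 m above, touching nothing. I lowered it until it touched the floor lightly (about 5 N on the wrist sensor).
- **Reacher:** it lies flat and lengthways on the mat, with about 13 mm of mat beyond both the grip end and the jaw tips.
- **Other goods:** the green tin, vase, cartons and blue jar look unmoved in the final pictures.

**Disagreements:**
- The scene camera read up to about 15 mm off from the top and wrist cameras. I used the top and wrist positions, and used the scene view mainly to compare the jaws with the jar.
- The top and wrist cameras differed by about 5 mm on the jar before the hand grasp, so I centred it from a closer wrist view.
- During the first pinch on the reacher the force sensor showed a brief 9 N upward, which went away once I lifted it.

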